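# Put the 3D pens on charge for the night

## Task

The 3D pen workshop is over: put every pen that lies on the table back into the charging drawer and set it charging for the night. First switch the charger off at its selector knob (white mark), since the drawer must never be opened while it is on; then pull the drawer open, lay each pen flat in a lane of its own with its tail to the brass contacts at the back, push the drawer fully shut and turn the selector to the green mark. Do not shove the carton, the cup or the yellow refill spool about.

Things in the scene. Friction and masses are not known exactly. Their poses are not given: they have to be found in the camera images.
- charger: charging cabinet, a grey steel case 300 mm deep (x) x 290 wide (y) x 105 high, fixed to the table. Origin: centre of its underside, on the table. Its -x side is the front, with the drawer; +y is left seen from the front. The selector is on its top near the right front corner.
- drawer (a joint): the cabinet's one drawer, m: 0 shut, 0.170 fully open; it slides out towards the cabinet's -x. About 2 N of friction; it stays where it is left. Its tray has four parallel lanes for pens, with brass charging contacts for the pens' tails on its back wall, the one inside the cabinet.
- drawer_handle (a point): middle of the drawer's handle, a steel bar 12 mm thick and 120 mm long along the cabinet's y, 40 mm in front of the drawer's dark front panel (34 mm free behind the bar), 78 mm above the table, 27 mm below the cabinet's top. Moves with the drawer; axes as the cabinet's.
- tray (a point): centre of the drawer's tray, on its floor, 20 mm above the table; moves with the drawer; axes as the cabinet's (x to the back). The tray is 168 (x) x 254 mm inside; side and back walls rise 34 mm above its floor, the front panel (inner face at x = -90 mm) 82 mm. Fully open, all of it up to x = +79 mm is clear of the cabinet.
- selector (a joint): selector knob, rad, growing clockwise seen from above, stops at 0 and 2.356. Four clicks 45 degrees apart: 0 = white mark, OFF; 0.785 = yellow mark, slow; 1.571 = green mark, overnight charge; 2.356 = blue mark, fast. Let go between clicks it springs to the nearer one; up to about 0.12 N m to turn.
- selector_grip (a point): on the selector's vertical axis at the height to grip, 139 mm above the table. The knob is a grey bar 44 mm long, 15 thick, gripping sides 14 to 44 mm above the cabinet's top, on a disc 46 mm across. Turns with it: x lies along the bar to its red-lined end, the pointer; yaw = cabinet's yaw + 1.178 - selector. Coloured dots on a black plate mark the positions.
- lane_1 (a point): centre of a pen lane, on the tray's floor, at y = -90 mm in the tray's frame; axes as the tray's, lane along x. Every lane is 38 mm wide between dark cradle ribs 16 mm high, which stand only at its ends (x from -78 to -42 and +42 to +78 mm); between, over 84 mm, the floor is open from side to side for the fingers.
- lane_2 (a point): centre of a pen lane, on the tray's floor, at y = -30 mm in the tray's frame; axes as the tray's, lane along x.
- lane_3 (a point): centre of a pen lane, on the tray's floor, at y = 30 mm in the tray's frame; axes as the tray's, lane along x.
- lane_4 (a point): centre of a pen lane, on the tray's floor, at y = 90 mm in the tray's frame; axes as the tray's, lane along x.
- pen_a: a cordless 3D pen, white with a blue band near its tail and a black pointed nose, 150 mm long, 26 x 26 mm in section (edges rounded), about 65 g; it may be absent. Origin: on its axis at mid length, 13 mm above what it lies on. +x points to the nose, the tail with the charging contacts is at -x; the thick part runs from x = -72 to +36 mm. It charges with any of its four sides up.
- pen_b: a cordless 3D pen, white with an orange band near its tail and a black pointed nose, 150 mm long, 26 x 26 mm in section (edges rounded), about 65 g; it may be absent. Origin: on its axis at mid length, 13 mm above what it lies on. +x points to the nose, the tail with the charging contacts is at -x; the thick part runs from x = -72 to +36 mm. It charges with any of its four sides up.
- pen_c: a cordless 3D pen, white with a green band near its tail and a black pointed nose, 150 mm long, 26 x 26 mm in section (edges rounded), about 65 g; it may be absent. Origin: on its axis at mid length, 13 mm above what it lies on. +x points to the nose, the tail with the charging contacts is at -x; the thick part runs from x = -72 to +36 mm. It charges with any of its four sides up.
- pen_d: a cordless 3D pen, white with a pink band near its tail and a black pointed nose, 150 mm long, 26 x 26 mm in section (edges rounded), about 65 g; it may be absent. Origin: on its axis at mid length, 13 mm above what it lies on. +x points to the nose, the tail with the charging contacts is at -x; the thick part runs from x = -72 to +36 mm. It charges with any of its four sides up.
- refill: a small white spool with yellow filament, 68 mm across and 32 mm high, lying on its flat side among the pens; origin: centre of its underside. Not part of the job.
- carton: an open white pen carton, 130 x 205 x 42 mm; origin: centre of its underside. Not part of the job.
- cup: an empty blue cup, 76 mm across and 95 mm high; origin: centre of its underside. Not part of the job.
Mind the look-alikes: they are no part of the job. Leave any brown, red or turquoise look-alike of the pen_d alone.

How it is judged:
By the outcome, as a careful person would: the job done as asked, in the order asked, and still so for the second after the job is handed in, with the robot touching nothing.
Of pen_a, pen_b, pen_c, pen_d only 2 to 4 are there at a start; the rules pass over those that are not, and their reading is None.
At some moment in a run one of pen_a, pen_b, pen_c, pen_d may be knocked a few centimetres aside while the robot is not near it.
Once in a run the grip may slacken for a moment while it holds something.
It also fails if it takes over 210 s, if anything falls off the work surface, if the arm or the gripper's body presses on something with over 40 N, if the wrist force passes 120 N, or if a joint passes its speed limit or range.

## Robot

A 6-joint arm with a two-finger parallel gripper is mounted at the origin on the work surface. World frame = base frame: x ahead of the robot, y to its left, z up, the work surface at z = 0. Lengths are in mm, angles in rad, forces in N, time in s.
With the tool pointing down it reaches from about 350 to 975 mm from the base axis. Payload 7.1 kg.
Tool frame: the origin (TCP) lies midway between the tips of the shut fingers; the grasp point (between the pads) lies 19 mm behind it (ctrl.grip_point_offset is the distance from the TCP to the grasp point, in mm); z points along the fingers, y is the line along which they close (so a half turn about z gives the same grasp; the last joint's range is limited). The gripper opens to 88 mm and grips with 3 to 60 N. Pads are 20 mm wide; open, the fingers measure 115 mm over their backs; the gripper's body (75 mm by 178 mm) begins 61 mm behind the grasp point.
Start: joints at [-1.121, 0.423, 1.63, -0, 1.089, -0.019], TCP at [282.399, -557.544, 222.675] pointing down, gripper open.
Joint ranges: [-3, 3], [-0.9, 2.11], [0.09, 2.58], [-1.31, 4.45], [0.11, 2.69], [-2.54, 2.54]. Speed limits (rad/s): [2.39, 2.39, 3.01, 3.14, 3.14, 3.14].

## Interface

Orientations are given as a rotation vector (axis times angle).
In Python, from workcell import get_obs, optics, close_job, spotter, ctrl gives the robot as it stands. The module is installed in compiled form; this text tells all that it offers.
- The arm moves only by the tool move_arm, never from a script. Its argument "rows" is a list of rows, each a list of 5 numbers: the shift along the tool's x, y, z in cm, then the turn about the tool's z in degrees, then the opening in per cent of the stroke, from 0 (shut) to 100 (fully open). A call has 1 to 10 rows; each row shifts and turns the commanded pose from where the row before left it, along the tool's axes as they then stand; what a row does not reach is not made up. A row lasts 1/8 s, in which the tool goes at most 62.5 mm and 10.7 degrees, less where a joint would pass 70% of its speed; a pose out of reach is approached as far as the arm can. A call with a gripper value outside its range is refused whole. The fingers move at their own pace and stop on an object; the grip force is fixed at half the most. Time passes only in rows, so rows that do not move let the fingers close. It gives the time, the measured TCP pose, the force, the opening and the grip force at its end, in the units of the state.
- get_obs(): the state, without advancing time (a new reading comes with each control period).
- optics.get_image(name): name is "side" or "top" or "wrist"; returns the picture (420x560x3 uint8, blue, green, red); there is no depth.
- optics.calibration(name): a dict with "camera_matrix" (3x3 intrinsics, pixels), "distortion" ([k1, k2, p1, p2, k3] as OpenCV has them; the pictures are not rectified), "xyz" and "orientation" of the camera in the world. Camera axes: x right, y down, z forward; pixel columns grow to the right and rows downward; lengths in mm; the calibration is good to about 2 mm. A picture is of the moment at which its call begins: read the wrist's pose just before it. calibration takes no time and is no camera call; for the wrist camera it gives the pose at the moment of the call.
- close_job(): hands the job in; it is judged then, once.
Trained networks look in the newest picture that a camera, given by its name, has taken for a name from the list of things; names that differ only in an ending like _2 or _b are one class to them, and where a whole thing is asked for, a point or a joint stands for the part that bears it (a point fixed in the world has none). Each returns a list of dicts, best first, with "conf" (0 to 1); they miss things now and then, are a little off and sometimes report something else, mostly with a low value. They report only what shows in the picture. A call takes as long as a camera call. They do not tell look-alikes from the thing itself.
- spotter.find_in(camera, label): "point" ([column, row] in pixels, amid what is visible of it).
- spotter.regions_of(camera, label): "region" (420x560 bool, what is visible of it) and "point" ([column, row] in pixels, amid what is visible of it).
The state is a dict: "t": time; "qpos": joint angles; "qvel": joint speeds; "joint_torque": joint torques, N m; "ee_pos": TCP position; "orientation": TCP orientation; "ft_force": force on the tool from outside, world axes, zero at the start; "moment": the same for the moment, N m; "width": finger opening in mm; "grasp_force": force on a finger pad.
Only numpy, scipy, OpenCV 4.12 (cv2) and the standard library are available. Lean on these libraries where they do the work, as an engineer would, in place of code of your own. Each camera call takes 0.05 s, during which the arm holds its last target. There are 200 camera calls.

## Working session

There is one attempt and no reset: what is moved stays moved. The work goes in short steps, Python scripts to look and compute and a tool call to move; the robot and the scene stay as the last step left them, time stands still between calls to the robot, and variables do not carry over. Pictures are saved under pics/ and viewed, at most 14 in all, crops included, and the job is handed in when it is done.

Besides the shell and the picture viewer there is one more tool, called by a JSON object that holds its "name" and its "arguments". move_arm: Moves the arm, as the interface text tells. Its arguments: {"type":"object","properties":{"rows":{"type":"array","items":{"type":"array","items":{"type":"number"}}}},"required":["rows"]}

```bash
mkdir -p pics; cat > h.py <<'E'
import numpy as np, cv2
from scipy.spatial.transform import Rotation as R
from workcell import get_obs, optics, close_job, spotter, ctrl
def img(c,n=None):
    im=optics.get_image(c)
    if n: cv2.imwrite(f'pics/{n}.png',im)
    return im
def cal(c):
    k=optics.calibration(c); o=np.array(k['orientation'],float)
    Rm=o if o.shape==(3,3) else R.from_rotvec(o).as_matrix()
    return np.array(k['camera_matrix']),np.array(k['distortion']),np.array(k['xyz'],float),Rm
def ground(c,px,z,k=None):
    K,D,p,Rm=k or cal(c)
    u=cv2.undistortPoints(np.array(px,float).reshape(-1,1,2),K,D).reshape(-1,2)
    d=np.c_[u,np.ones(len(u))]@Rm.T
    return p+d*((z-p[2])/d[:,2])[:,None]
def proj(c,P,k=None):
    K,D,p,Rm=k or cal(c)
    q=(np.array(P,float).reshape(-1,3)-p)@Rm
    return cv2.projectPoints(q,np.zeros(3),np.zeros(3),K,D)[0].reshape(-1,2)
def tool():
    o=get_obs(); return np.array(o['ee_pos']),R.from_rotvec(o['orientation']).as_matrix()
def to(target,yaw=None):
    """tool-axis shift (cm) to world target mm, & turn deg to bring tool y along yaw+90 (tool x along yaw)"""
    p,M=tool(); s=M.T@(np.array(target)-p)/10
    cur=np.arctan2(M[1,0],M[0,0]); t=None
    if yaw is not None:
        t=-np.degrees((yaw-cur+np.pi/2)%np.pi-np.pi/2)  # tool z down
    return s.round(2),t,np.degrees(cur),get_obs()['qpos'][5]
E
python3 - <<'E'
from h import *
o=get_obs();print(o);print(ctrl.grip_point_offset)
a=img('top','top0');b=img('side','side0')
for c in('top','side'):print(c,[np.round(x,3).tolist() for x in cal(c)])
E
```

```text
{'t': 0.0, 'qpos': array([-1.12099900e+00,  4.23843802e-01,  1.63067648e+00, -1.36118684e-06,
        1.08862095e+00, -1.89917741e-02]), 'qvel': array([-0.00033662, -0.00049391, -0.00053787,  0.00048964,  0.0003431 ,
        0.00064965]), 'joint_torque': array([-3.85302686e-03, -5.44638813e+01, -2.73670381e+01,  6.40251464e-02,
        2.27707950e-02, -1.59348792e-04]), 'ee_pos': array([ 282.1634292 , -557.05597538,  221.90517211]), 'orientation': array([-3.05421479e+00, -7.29297548e-01,  5.21522301e-04]), 'ft_force': array([-0.0422535 ,  0.25285744, -0.64531144]), 'moment': array([-0.00019618,  0.0201282 , -0.00694075]), 'grasp_force': 0.0, 'width': 87.72203347698184}
18.700000000000003
top [[[430.913, 0.0, 272.715], [0.0, 430.913, 203.648], [0.0, 0.0, 1.0]], [-0.003, 0.0, 0.0, 0.0, 0.0], [294.461, 19.872, 1227.961], [[0.028, -0.976, 0.214], [-1.0, -0.028, 0.003], [0.003, -0.214, -0.977]]]
side [[[505.604, 0.0, 285.077], [0.0, 505.604, 209.298], [0.0, 0.0, 1.0]], [-0.154, 0.0, 0.0, 0.0, 0.0], [-92.13, 694.319, 1153.54], [[-0.73, -0.524, 0.438], [-0.683, 0.546, -0.486], [0.015, -0.654, -0.756]]]
```

View pics/top0.png

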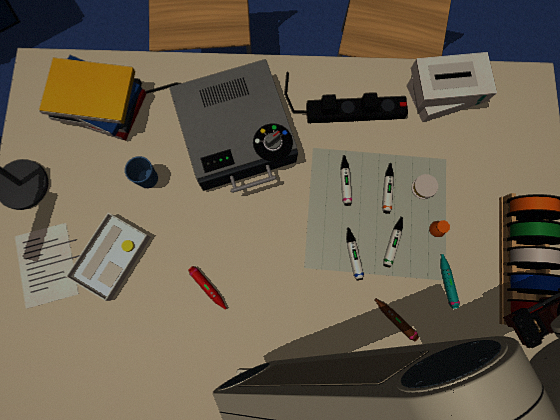

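View pics/side0.png

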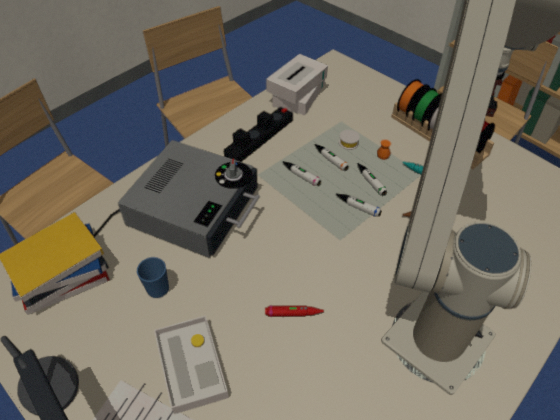

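Top picture: the cabinet is at (235,120), with the knob at (271,140). White pens lie on the mat at (347,180), (388,188), (355,254) and (394,242). Look-alikes to leave: red (208,287), brown (398,320), turquoise (449,281). Next I'll check a close crop.

```bash
python3 - <<'E'
from h import *
a=img('top')
c1=cv2.resize(a[50:200,160:310],(600,600),interpolation=cv2.INTER_CUBIC)[:, :]
c2=cv2.resize(a[145:285,310:450],(600,600),interpolation=cv2.INTER_CUBIC)
cv2.imwrite('pics/c.png',cv2.resize(np.hstack([c1,c2]),(800,400)))
m=cal('top')
def axis(reg,z):
    ys,xs=np.nonzero(reg);g=ground('top',np.c_[xs,ys],z,m)[:,:2]
    r=cv2.minAreaRect(g.astype(np.float32)); return np.round(r[0]),np.round(r[1]),round(r[2],1)
for r in spotter.regions_of('top','pen_a'):
    ys,xs=np.nonzero(r['region']);P=np.c_[xs,ys]
    print(np.round(r['conf'],2),np.round(r['point']),axis(r['region'],13))
for l in('drawer_handle','selector','charger','refill','carton','cup'):
  for r in spotter.regions_of('top',l)[:2]:
    z={'drawer_handle':78,'selector':149,'charger':105}.get(l,30)
    print(l,np.round(r['conf'],2),np.round(r['point'],1),ground('top',r['point'],z,m).round(),r['region'].sum(),axis(r['region'],z))
E
```

```text
0.98 [398. 318.] (array([ 248., -321.]), array([144.,  27.]), 50.0)
0.91 [346. 183.] (array([ 637., -186.]), array([142.,  25.]), 1.8)
0.9 [394. 243.] (array([ 461., -322.]), array([ 28., 151.]), 71.8)
0.87 [351. 257.] (array([ 422., -209.]), array([145.,  27.]), 12.1)
0.71 [205. 288.] (array([318., 199.]), array([144.,  25.]), 44.0)
0.7 [450. 287.] (array([ 352., -471.]), array([145.,  33.]), 12.4)
0.61 [385. 192.] (array([ 618., -310.]), array([ 29., 146.]), 85.0)
drawer_handle 0.64 [249.4 173.3] [[631.  90.  78.]] 1445 (array([628.,  88.]), array([ 68., 286.]), 19.8)
drawer_handle 0.6 [349.7 182.1] [[ 614. -188.   78.]] 405 (array([ 620., -175.]), array([138.,  26.]), 3.6)
selector 0.53 [274.6 140.2] [[703.  23. 149.]] 230 (array([701.,  26.]), array([41., 51.]), 32.9)
refill 0.67 [232.2 124.5] [[794. 150.  30.]] 11472 (array([786., 152.]), array([386., 331.]), 19.5)
refill 0.6 [426.  184.9] [[ 625. -416.   30.]] 492 (array([ 622., -412.]), array([66., 75.]), 43.7)
carton 0.61 [108.7 256.6] [[394. 473.  30.]] 3968 (array([395., 475.]), array([147., 210.]), 62.5)
cup 0.97 [138.8 170.6] [[644. 413.  30.]] 773 (array([642., 404.]), array([108.,  77.]), 61.3)
```

View pics/c.png

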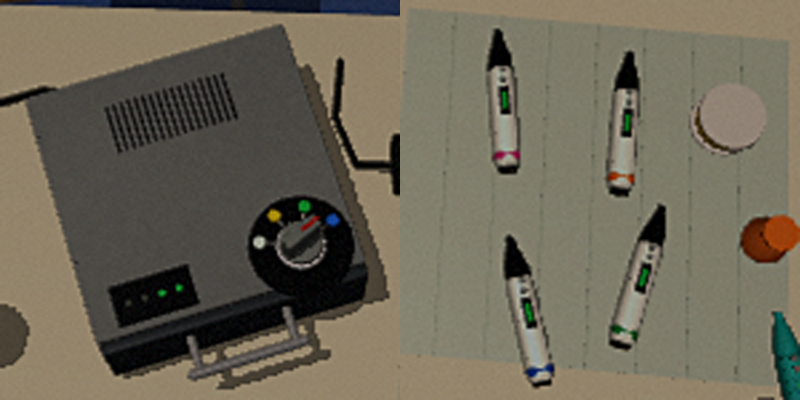

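The crop shows four pens on the mat: pink d at (347,180), orange b at (388,188), blue a at (355,254) and green c at (394,242), all with their noses towards +x. The knob pointer is at blue (stop, 2.356).

```bash
python3 - <<'E'
from h import *
from scipy.optimize import least_squares
m=cal('top')
px=np.array([[30,97],[282,27],[368,265],[105,343]])/2.667+[160,50]
g=ground('top',px,105,m)[:,:2];print(g.round(),[np.linalg.norm(g[i]-g[(i+1)%4]).round() for i in range(4)])
L=np.array([[150,145],[150,-145],[-150,-145],[-150,145]])
def T(p,L):
    c,s=np.cos(p[2]),np.sin(p[2]);return L@np.array([[c,s],[-s,c]])+p[:2]
f=least_squares(lambda p:(T(p,L)-g).ravel(),[786,152,.3]);p=f.x;print(p,f.fun.round(1))
# handle bar ends in crop
hb=np.array([[193,376],[308,339]])/2.667+[160,50]; h=ground('top',hb,78,m)[:,:2];print('handle',h.round(),h.mean(0))
kd=ground('top',np.array([[301,243]])/2.667+[160,50],112,m);print('knob disc',kd)
print('yaws edges',[np.degrees(np.arctan2(*(g[a]-g[b])[::-1])).round(1) for a,b in((0,3),(1,2))],np.degrees(np.arctan2(*(h[0]-h[1])[::-1]))-90)
E
```

```text
[[873. 321.]
 [963.  55.]
 [695. -42.]
 [604. 223.]] [np.float64(280.0), np.float64(285.0), np.float64(280.0), np.float64(286.0)]
[7.83602473e+02 1.39314882e+02 3.38867470e-01] [  4.3   5.4  10.5  -2.9  -4.7  -5.5 -10.1   3. ]
handle [[579. 135.]
 [622.  18.]] [600.40724213  76.46527708]
knob disc [[714.2955966  27.7708981 112.       ]]
yaws edges [np.float64(19.9), np.float64(19.9)] 20.13050778460517
```

```bash
python3 - <<'E'
from h import *
print(to([714,28,270],np.radians(-47.5)))
print(optics.calibration('wrist'))
E
```

```text
(array([ 64.96, -32.74,  -4.73]), np.float64(74.35814288320361), np.float64(26.858142883203612), np.float64(-0.019004201094561402))
{'camera_matrix': array([[334.74795126,   0.        , 280.30592498],
       [  0.        , 334.74795126, 213.51404405],
       [  0.        ,   0.        ,   1.        ]]), 'distortion': array([-0.07675228,  0.        ,  0.        ,  0.        ,  0.        ]), 'xyz': array([ 343.95358175, -526.12290866,  384.99743971]), 'orientation': array([ 2.48687122, -1.52850141, -0.19620009])}
```

{"name": "move_arm", "arguments": {"rows": [[5,-2.5,-0.5,0,100],[5,-2.5,-0.5,0,100],[5,-2.5,-0.5,0,100],[5,-2.5,-0.5,0,100],[5,-2.5,-0.5,0,100],[5,-2.5,-0.5,0,100],[5,-2.5,-0.5,0,100],[5,-2.5,-0.5,0,100],[5,-2.5,-0.5,0,100],[5,-2.5,-0.2,0,100]]}}

```text
t: 1.75
ee_pos: [616.6, -107.0, 270.2]
orientation: [3.055, 0.73, 0.001]
ft_force: [0.2, -0.7, 0.5]
width: 87.7
grasp_force: 0.0
```

{"name": "move_arm", "arguments": {"rows": [[5,-2.6,0,0,100],[5,-2.6,0,0,100],[5,-2.5,0,0,100],[0,0,0,10,100],[0,0,0,10,100],[0,0,0,10,100],[0,0,0,10,100],[0,0,0,0,100],[0,0,0,0,100]]}}

```text
t: 2.88
ee_pos: [714.5, 27.9, 269.7]
orientation: [-3.122, 0.354, 0.0]
ft_force: [-0.4, 0.2, -0.0]
width: 87.8
grasp_force: 0.0
```

```bash
python3 - <<'E'
from h import *
print(to([714,28,200],np.radians(-47.5)),get_obs()['ee_pos'])
a=img('wrist','w1')
print(proj('wrist',[[714,28,149],[714,28,112]]))
E
```

```text
(array([-0.05, -0.  ,  6.97]), np.float64(34.55186239448034), np.float64(-12.94813760551966), np.float64(1.8190927273252102)) [714.51997738  27.85027445 269.68526048]
[[281.15157874 208.73078172]
 [281.08463951 199.71879006]]
```

View pics/w1.png

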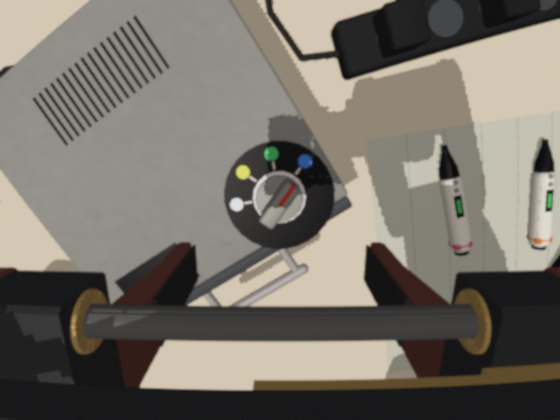

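Wrist view: the dial centre is at (279,197), within 2 px of the prediction, and the red pointer is towards the blue dot at (305,160).

```bash
python3 - <<'E'
from h import *
g=ground('wrist',[[279,196.5]],112)[0];print(g,ground('wrist',[[279.5,205]],149))
print(to([g[0],g[1],120],np.radians(-47.5)))
# dots in cab frame -> yaw check
d=ground('wrist',[[236,204],[243,172],[271,153],[305,161]],106)[:,:2]-g[:2]
print(np.degrees(np.arctan2(d[:,1],d[:,0])))
print(ground('wrist',[[193,292],[306,268]],78))
E
```

```text
[717.58501644  29.26035392 112.        ] [[717.57092757  28.64875526 149.        ]]
(array([ 0.27, -0.21, 14.96]), np.float64(34.514580309904), np.float64(-12.985419690096005), np.float64(1.8197256756014104))
[ 88.6484332   43.59495783  -2.50509762 -49.6413564 ]
[[622.1210418  155.40252587  78.        ]
 [622.60624508  19.73909977  78.        ]]
```

{"name": "move_arm", "arguments": {"rows": [[0.27,-0.2,2,0,100],[0,0,0,9,100],[0,0,0,9,100],[0,0,0,9,100],[0,0,0,7.5,100],[0,0,5,0,100],[0,0,4,0,70],[0,0,4,0,50],[0,0,0,0,50],[0,0,0,0,50]]}}

```text
t: 4.18
ee_pos: [718.3, 29.3, 120.4]
orientation: [-2.874, 1.268, -0.001]
ft_force: [0.4, -0.7, 0.5]
width: 51.4
grasp_force: 0.0
```

{"name": "move_arm", "arguments": {"rows": [[0,0,0,0,20],[0,0,0,0,0],[0,0,0,0,0],[0,0,0,0,0],[0,0,0,0,0],[0,0,0,0,0]]}}

```text
t: 4.92
ee_pos: [716.9, 28.3, 120.4]
orientation: [2.872, -1.268, -0.001]
ft_force: [-5.2, -3.3, 5.6]
width: 14.9
grasp_force: 30.0
```

{"name": "move_arm", "arguments": {"rows": [[0,0,0,-9,0],[0,0,0,-9,0],[0,0,0,-9,0],[0,0,0,-9,0],[0,0,0,-9,0],[0,0,0,-9,0],[0,0,0,-9,0],[0,0,0,-9,0]]}}

```text
t: 5.92
ee_pos: [717.1, 29.3, 120.4]
orientation: [-3.069, -0.67, 0.001]
ft_force: [-3.4, 1.5, 5.3]
width: 14.9
grasp_force: 30.0
```

{"name": "move_arm", "arguments": {"rows": [[0,0,0,-9,0],[0,0,0,-9,0],[0,0,0,-9,0],[0,0,0,-9,0],[0,0,0,-9,0],[0,0,0,-9,0],[0,0,0,-7.5,0],[0,0,0,0,0],[0,0,0,0,0]]}}

```text
t: 7.05
ee_pos: [716.4, 29.8, 120.4]
orientation: [-2.298, -2.138, 0.002]
ft_force: [-6.1, 2.2, 6.3]
width: 14.9
grasp_force: 30.0
```

{"name": "move_arm", "arguments": {"rows": [[0,0,0,0,20],[0,0,0,0,50],[0,0,0,0,60],[0,0,-5,0,60],[0,0,-5,0,100],[0,0,-5,0,100]]}}

```text
t: 7.8
ee_pos: [717.6, 29.1, 271.0]
orientation: [-2.3, -2.139, 0.0]
ft_force: [0.8, -0.4, -0.7]
width: 64.1
grasp_force: 0.0
```

```bash
python3 - <<'E'
from h import *
o=get_obs();print(o['ee_pos'],o['qpos'])
a=img('wrist','w2')
print(to([0,0,0],0))
E
```

```text
[717.58462046  29.05434563 271.01921888] [ 2.39045438e-02  5.19206158e-01  1.35907875e+00 -1.98371645e-05
  1.26340818e+00  9.63616929e-02]
(array([ -8.15, -71.99,  27.15]), np.float64(85.85414288321431), np.float64(85.85414288321431), np.float64(0.09632305726284933))
```

View pics/w2.png

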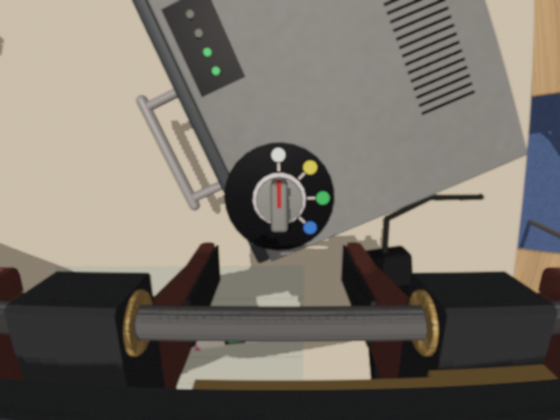

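Wrist view: the pointer is on white at (278,155), so the charger is off. The handle bar runs from (144,101) to (192,203).

```bash
python3 - <<'E'
from h import *
h=ground('wrist',[[144,101],[192,203]],80)[:,:2];print(h,h.mean(0),np.degrees(np.arctan2(*(h[0]-h[1])[::-1]))-90)
c=h.mean(0);e=np.array([np.cos(.349),np.sin(.349)])
print('len',np.linalg.norm(h[0]-h[1]))
for z in(160,59):print(to([*c,z],np.radians(110)))
print('cab est',c+190*e,'knob->',717.5,29.2)
E
```

```text
[[588.4742786  136.23835181]
 [624.73844667  23.86496279]] [606.60636263  80.0516573 ] 17.88547934281722
len 118.07992397738529
(array([  4.23, -11.9 ,  11.82]), np.float64(-24.1458571167857), np.float64(85.85414288321431), np.float64(0.09632305726284933))
(array([  4.22, -12.01,  21.92]), np.float64(-24.1458571167857), np.float64(85.85414288321431), np.float64(0.09632305726284933))
cab est [785.15223941 145.02372736] knob-> 717.5 29.2
```

{"name": "move_arm", "arguments": {"rows": [[1.4,-4.1,0,0,45],[1.4,-4.1,0,0,45],[1.4,-4.0,0,0,45],[0,0,3,-8,45],[0,0,3,-8,45],[0,0,3,-8.1,45],[0,0,2,0,45],[0,0,0,0,45]]}}

```text
t: 8.85
ee_pos: [597.9, 79.7, 158.0]
orientation: [-1.802, -2.571, 0.003]
ft_force: [0.3, -0.3, 0.3]
width: 39.3
grasp_force: 0.0
```

```bash
python3 - <<'E'
from h import *
a=img('wrist','w3')
print(get_obs()['width'],to([604,79,59],np.radians(110)))
print(proj('wrist',[[604,79,84],[588,131,84],[620,26,84]]))
E
```

```text
39.5364340068423 (array([-0.26,  0.47, 10.03]), np.float64(-0.05498313767615458), np.float64(109.94501686232385), np.float64(-0.2353029545623141))
[[285.81157493 226.17805953]
 [289.93886731 151.92757854]
 [281.64918902 293.57761038]]
```

View pics/w3.png

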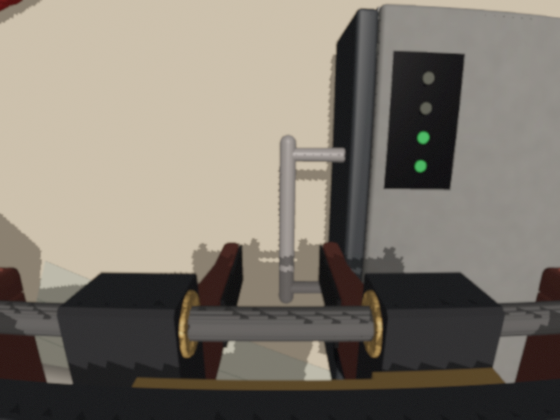

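{"name": "move_arm", "arguments": {"rows": [[0,0.5,0,0,45],[0,0,3,0,45],[0,0,3,0,45],[0,0,3.9,0,45],[0,0,0,0,45],[0,0,0,0,10],[0,0,0,0,0],[0,0,0,0,0],[0,0,0,0,0],[0,0,0,0,0]]}}

```text
t: 10.15
ee_pos: [602.2, 81.0, 61.8]
orientation: [-1.802, -2.571, 0.003]
ft_force: [-6.3, -3.5, 7.4]
width: 11.1
grasp_force: 30.0
```

{"name": "move_arm", "arguments": {"rows": [[0,-1,0,0,0],[0,-2,0,0,0],[0,-2,0,0,0],[0,-2,0,0,0],[0,-2,0,0,0],[0,-2,0,0,0],[0,-2,0,0,0],[0,-2,0,0,0],[0,-2,0,0,0],[0,0,0,0,0]]}}

```text
t: 11.4
ee_pos: [442.4, 24.1, 61.6]
orientation: [-1.803, -2.571, -0.001]
ft_force: [-4.7, 7.9, 10.3]
width: 11.1
grasp_force: 30.0
```

{"name": "move_arm", "arguments": {"rows": [[0,-0.3,0,0,0],[0,0,0,0,0],[0,0,0,0,0]]}}

```text
t: 11.78
ee_pos: [442.1, 23.9, 61.6]
orientation: [1.803, 2.571, 0.005]
ft_force: [0.6, 12.8, 3.7]
width: 11.1
grasp_force: 30.0
```

{"name": "move_arm", "arguments": {"rows": [[0,0,0,0,20],[0,0,0,0,45],[0,0,0,0,45],[0,0,-5,0,45],[0,0,-6,0,60],[0,0,-6,0,100],[-1,4,-6,0,100],[-2,5,-5,0,100],[-2,5,0,0,100],[0,0,0,0,100]]}}

```text
t: 13.02
ee_pos: [578.2, 22.6, 324.3]
orientation: [1.803, 2.572, 0.0]
ft_force: [0.1, -0.1, 0.2]
width: 87.6
grasp_force: 0.0
```

```bash
python3 - <<'E'
from h import *
a=img('wrist','w4')
print(get_obs()['ee_pos'],get_obs()['qpos'])
E
```

```text
[576.03772119  22.68516123 323.61403091] [ 1.87669390e-02  2.51689417e-01  1.63544430e+00 -9.73409511e-05
  1.25640714e+00 -3.29099369e-01]
```

View pics/w4.png

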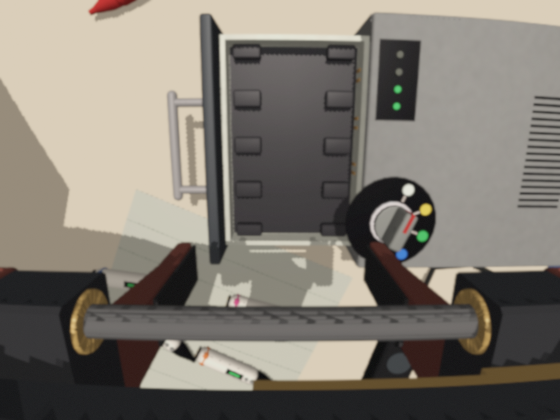

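Wrist view: the drawer is open, the pointer is still at white, and the tray is empty. Rib pairs are at rows 51, 99, 146, 189 and 229, columns about 246 and 339.

```bash
python3 - <<'E'
from h import *
from scipy.optimize import least_squares
px=[[246,51],[247,99],[246,146],[248,189],[248,229],[341,54],[339,99],[339,146],[337,190],[334,229]]
g=ground('wrist',px,36)[:,:2]
L=np.array([[x,y] for x in(-60,60) for y in(120,60,0,-60,-120)],float)
def T(p,L):
    c,s=np.cos(p[2]),np.sin(p[2]);return L@np.array([[c,s],[-s,c]])+p[:2]
f=least_squares(lambda p:(T(p,L)-g).ravel(),[570,70,.34],loss='soft_l1');print(f.x);print((T(f.x,L)-g).round(1).tolist())
f2=least_squares(lambda p:(T([*p,.3426],L)-g).ravel(),[570,70],loss='soft_l1');print(f2.x)
# back wall rim/front panel check
print(ground('wrist',[[215,140]],102),ground('wrist',[[362,140]],54))
p=f2.x;e=np.array([np.cos(.3426),np.sin(.3426)]);n=np.array([-e[1],e[0]])
print('handle rel',(np.array([442.1,23.9])-p)@e,(np.array([717.5,29.2])-p)@e,(np.array([717.5,29.2])-p)@n)
for i,y in enumerate((-90,-30,30,90)):print(i+1,p+n*y)
E
```

```text
[5.76028093e+02 7.08683010e+01 3.38862200e-01]
[[-0.6, 2.8], [-0.7, 1.1], [1.2, 1.7], [0.2, -1.0], [2.0, -3.4], [-0.9, 5.0], [1.1, 0.4], [-1.5, -0.5], [-1.4, -1.3], [1.3, -4.8]]
[576.07349275  70.81822376]
[[488.21231766  49.37567888 102.        ]] [[655.59404699 108.38529924  54.        ]]
handle rel -141.94911782265453 119.22631642977686 -86.70997042687054
1 [606.30783394 -13.95137346]
2 [586.15160648  42.56169135]
3 [565.99537902  99.07475617]
4 [545.83915156 155.58782098]
```

```bash
cat >> h.py <<'E'
def pens(c='wrist'):
    img(c); m=cal(c); out=[]
    for r in spotter.regions_of(c,'pen_a'):
        ys,xs=np.nonzero(r['region']);g=ground(c,np.c_[xs,ys],13,m)[:,:2]
        q=cv2.minAreaRect(g.astype(np.float32)); b=cv2.boxPoints(q)
        e=max((b[1]-b[0],b[2]-b[1]),key=np.linalg.norm); y=np.degrees(np.arctan2(e[1],e[0]))
        y=(y+90)%180-90
        out.append((np.round(r['conf'],2),np.round(q[0],1),np.round(q[1]),round(y,1),np.round(r['point'])))
    return out
E
python3 - <<'E'
from h import *
print(to([632,-186,250],np.radians(0)),get_obs()['ee_pos'])
E
```

```text
(array([-21.53,  -1.84,   7.35]), np.float64(-70.06702795828127), np.float64(109.93297204171873), np.float64(-0.3290993692183297)) [576.03772119  22.68516123 323.61403091]
```

{"name": "move_arm", "arguments": {"rows": [[-5.4,-0.5,1.8,0,100],[-5.4,-0.5,1.8,0,100],[-5.4,-0.5,1.8,0,100],[-5.4,-0.4,1.9,0,100],[0,0,0,10,100],[0,0,0,10,100],[0,0,0,10,100],[0,0,0,10,100],[0,0,0,10,100],[0,0,0,10,100]]}}

```text
t: 14.32
ee_pos: [629.8, -186.0, 251.3]
orientation: [-2.85, -1.318, 0.002]
ft_force: [0.3, -0.8, 0.2]
width: 88.0
grasp_force: 0.0
```

{"name": "move_arm", "arguments": {"rows": [[0,0,0,10,100],[0,0,0,10,100],[0,0,0,10,100],[0,0,0,10,100],[0,0,0,10,100],[0,0,0,0,100],[0,0,0,0,100]]}}

```text
t: 15.2
ee_pos: [630.9, -186.3, 251.6]
orientation: [-3.141, -0.004, 0.001]
ft_force: [0.4, 0.4, 0.0]
width: 88.0
grasp_force: 0.0
```

```bash
python3 - <<'E'
from h import *
print(get_obs()['ee_pos'],get_obs()['qpos'][5])
print(*pens('wrist'),sep='\n')
print(*pens('top'),sep='\n')
E
```

```text
[ 630.91666152 -186.30170004  251.60230974] 1.2629428443511344
(np.float64(0.93), array([ 624.8, -311.2]), array([ 32., 145.]), np.float32(-7.5), array([381., 192.]))
(np.float64(0.77), array([ 639.1, -186. ]), array([154.,  29.]), np.float32(4.3), array([280., 182.]))
(np.float64(0.73), array([558. ,  65.3]), array([235., 283.]), np.float32(-70.9), array([ 99., 216.]))
(np.float64(0.59), array([ 464. , -276.2]), array([ 31., 119.]), np.float32(-27.4), array([356., 292.]))
(np.float64(0.57), array([ 424.1, -209.4]), array([159.,  27.]), np.float32(10.5), array([300., 354.]))
(np.float64(0.8), array([ 355.6, -472.1]), array([151.,  31.]), np.float32(9.9), array([448., 289.]))
(np.float64(0.62), array([ 660.3, -178.6]), array([ 9., 22.]), np.float32(-0.3), array([343., 172.]))
(np.float64(0.58), array([341.3, 221.5]), array([80., 28.]), np.float32(44.2), array([200., 279.]))
```

{"name": "move_arm", "arguments": {"rows": [[0.3,0,5,-3.5,80],[0,0,6,0,70],[0,0,6,0,60],[0,0,5,0,60],[0,0,2.7,0,60],[0,0,0,0,60],[0,0,0,0,30],[0,0,0,0,10],[0,0,0,0,10],[0,0,0,0,10]]}}

```text
t: 16.65
ee_pos: [635.0, -186.7, 5.3]
orientation: [3.14, 0.095, 0.001]
ft_force: [-0.7, -0.1, 2.7]
width: 25.8
grasp_force: 30.0
```

{"name": "move_arm", "arguments": {"rows": [[0,0,0,0,10],[0,0,-6,0,10],[0,0,-6,0,10],[0,0,-6,0,10],[0,0,0,0,10]]}}

```text
t: 17.27
ee_pos: [637.9, -187.4, 190.5]
orientation: [3.137, 0.095, 0.015]
ft_force: [-0.2, -0.7, -0.6]
width: 26.0
grasp_force: 30.0
```

```bash
python3 - <<'E'
from h import *
o=get_obs();print(o['ee_pos'],o['width'],o['grasp_force'])
img('wrist','w5')
e=np.array([np.cos(.3426),np.sin(.3426)]);n=np.array([-e[1],e[0]])
for y in(90,30,-30,-90):
  t=np.array([576.07,70.82])+e*6+n*y;print(y,t,to([*t,190],.3426))
E
```

```text
[ 637.91245903 -187.44915906  190.46385199] 26.041423281154998 29.998479187488556
90 [551.48696529 157.60521997] (array([ -6.35, -34.9 ,  -0.36]), np.float64(-16.170126365650727), np.float64(3.459407695531278), np.float64(1.206581882136408))
30 [571.64319275 101.09215515] (array([ -4.68, -29.14,  -0.35]), np.float64(-16.170126365650727), np.float64(3.459407695531278), np.float64(1.206581882136408))
-30 [591.79942021  44.57909034] (array([ -3.01, -23.37,  -0.33]), np.float64(-16.170126365650727), np.float64(3.459407695531278), np.float64(1.206581882136408))
-90 [611.95564767 -11.93397447] (array([ -1.34, -17.61,  -0.31]), np.float64(-16.170126365650727), np.float64(3.459407695531278), np.float64(1.206581882136408))
```

View pics/w5.png

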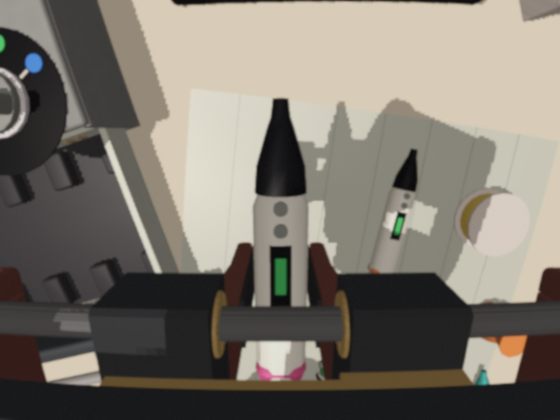

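```bash
cat >> h.py <<'E'
def noseoff(px):
    "tool coords (mm) of nose tip px of a held pen"
    p,M=tool(); g=ground('wrist',[px],p[2]+8)[0]; return M.T@(g-p)
TR=np.array([576.07,70.82]);E1=np.array([np.cos(.3426),np.sin(.3426)]);N1=np.array([-E1[1],E1[0]])
E
python3 - <<'E'
from h import *
print(noseoff([280,100]))
E
```

```text
[80.63270933 -0.7216066  -7.6379312 ]
```

{"name": "move_arm", "arguments": {"rows": [[-0.9,-5,0,0,10],[-0.9,-5,0,0,10],[-0.9,-5,0,0,10],[-0.9,-5,0,0,10],[-0.9,-5,0,0,10],[-0.9,-5,0,0,10],[-0.9,-5,0,0,10],[0,0,0,-10,10],[0,0,0,-10,10],[0,0,0,-10,10]]}}

```text
t: 18.58
ee_pos: [549.2, 159.0, 182.4]
orientation: [-3.006, -0.914, 0.006]
ft_force: [-0.1, 0.4, -1.0]
width: 25.6
grasp_force: 30.0
```

{"name": "move_arm", "arguments": {"rows": [[0,0,0,-10,10],[0,0,0,-10,10],[0,0,0,-10,10],[0,0,0,-10,10],[0,0,0,-10,10],[0,0,0,-10,10],[0,0,0,-10,10],[0,0,0,-10,10],[0,0,0,-10,10],[0,0,0,-10,10]]}}

```text
t: 19.82
ee_pos: [549.2, 158.7, 182.4]
orientation: [-1.231, -2.887, 0.004]
ft_force: [0.4, -0.4, -1.3]
width: 26.1
grasp_force: 30.0
```

{"name": "move_arm", "arguments": {"rows": [[0,0,0,-10,10],[0,0,0,-10,10],[0,0,0,-10,10],[0,0,0,-10,10],[0,0,0,-10,10],[0,0,0,-10,10],[0,0,0,-6,10],[0,0,0,0,10],[0,0,0,0,10]]}}

```text
t: 20.95
ee_pos: [550.0, 158.9, 183.6]
orientation: [0.527, -3.095, 0.0]
ft_force: [0.7, 0.0, 0.1]
width: 25.7
grasp_force: 30.0
```

```bash
python3 - <<'E'
from h import *
img('wrist','w6');o=get_obs();print(o['ee_pos'],o['width'],o['qpos'][5])
t=TR+E1*6+N1*90;print(to([*t,100],.3426))
E
```

```text
[550.21812197 158.90697712 183.85788838] 25.95812210001726 -1.6483848625831599
(array([-0.09, -0.17,  8.39]), np.float64(-0.26834604122900396), np.float64(-160.638811980047), np.float64(-1.6483848625831599))
```

View pics/w6.png

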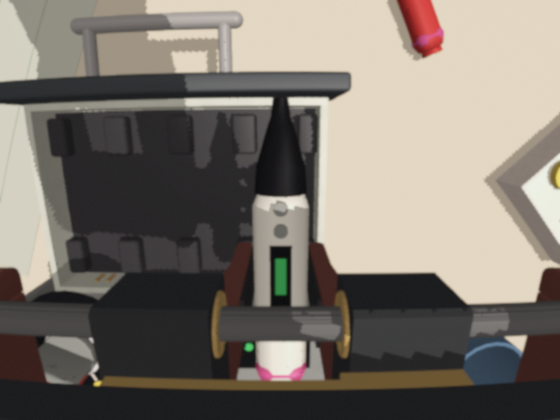

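{"name": "move_arm", "arguments": {"rows": [[-0.1,-0.2,0,0,10],[0,0,4,0,10],[0,0,4,0,10],[0,0,4,0,10],[0,0,2,0,10],[0,0,1.6,0,10],[0,0,0,0,10],[0,0,0,0,10]]}}

```text
t: 22.0
ee_pos: [553.2, 157.7, 29.7]
orientation: [-0.531, 3.095, 0.0]
ft_force: [0.0, 0.9, -0.8]
width: 26.0
grasp_force: 30.0
```

```bash
python3 - <<'E'
from h import *
o=get_obs();t=TR+E1*6.5+N1*90;print(o['ee_pos'],o['ft_force'],to([*t,26.5],.3426))
E
```

```text
[553.21478491 157.72058907  29.72609059] [ 0.04127295  0.92604518 -0.75259613] (array([0.12, 0.05, 0.32]), np.float64(-0.17482502761236401), np.float64(-160.54529096643034), np.float64(-1.6533341245774067))
```

{"name": "move_arm", "arguments": {"rows": [[0.1,0,0.3,0,10],[0,0,0,0,10],[0,0,0,0,25],[0,0,0,0,40],[0,0,0,0,40],[0,0,-5,0,40],[0,0,-6,0,40],[0,0,-6,0,80],[0,0,-6,0,100],[0,0,0,0,100]]}}

```text
t: 23.25
ee_pos: [554.3, 157.9, 261.2]
orientation: [-0.529, 3.086, 0.001]
ft_force: [0.1, -0.6, -0.2]
width: 61.9
grasp_force: 0.0
```

```bash
python3 - <<'E'
from h import *
print(to([612,-311,250],0))
img('wrist','w7')
for q in pens('wrist'):print(q)
K=cal('wrist')
for q in [[-75,90],[75,90]]:
  t=TR+E1*q[0]+N1*q[1];print(proj('wrist',[*t,33]))
E
```

```text
(array([ 10.19, -46.14,   1.06]), np.float64(19.462238860591235), np.float64(-160.53776113940876), np.float64(-1.653531118685792))
(np.float64(0.88), array([ 471.4, -197.1]), array([54., 37.]), np.float32(13.7), array([19., 16.]))
(np.float64(0.73), array([341.7, 220.7]), array([80., 30.]), np.float32(43.4), array([397.,  30.]))
(np.float64(0.68), array([549. , 157.7]), array([161.,  29.]), np.float32(19.0), array([283., 183.]))
[[279.86380584 116.00279451]]
[[280.30562423 244.0020943 ]]
```

View pics/w7.png

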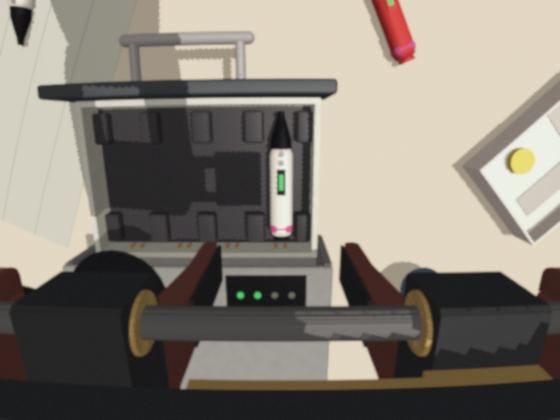

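Wrist view: pen d lies flat in lane 4, from the nose at (281,112) to the tail at (281,238). The brass contacts are at row 244, so the tail is about 6 mm short. I'll re-grip it and push it back.

{"name": "move_arm", "arguments": {"rows": [[0,0,0,0,45],[0,0,6,0,40],[0,0,6,0,40],[0,0,6,0,40],[0,0,3,0,40],[0,0,2.4,0,40],[0,0,0,0,10],[0,0,0,0,10],[0,0,0,0,10],[-0.3,0,0,0,10]]}}

```text
t: 24.65
ee_pos: [553.6, 157.9, 21.2]
orientation: [0.531, -3.095, 0.0]
ft_force: [0.3, 0.3, -0.9]
width: 25.9
grasp_force: 30.0
```

{"name": "move_arm", "arguments": {"rows": [[0,0,0,0,10],[-0.2,0,0,0,10],[-0.2,0,0,0,10],[0,0,0,0,10],[0,0,0,0,10]]}}

```text
t: 25.28
ee_pos: [558.0, 159.5, 21.7]
orientation: [0.531, -3.096, 0.0]
ft_force: [0.1, -0.3, -1.1]
width: 25.6
grasp_force: 30.0
```

{"name": "move_arm", "arguments": {"rows": [[-0.15,0,0,0,10],[0,0,0,0,10],[0,0,0,0,10]]}}

```text
t: 25.65
ee_pos: [559.4, 160.0, 21.7]
orientation: [0.531, -3.096, 0.0]
ft_force: [0.7, -0.8, -0.7]
width: 25.7
grasp_force: 30.0
```

{"name": "move_arm", "arguments": {"rows": [[0,0,0,0,25],[0,0,0,0,40],[0,0,0,0,40],[0,0,-5,0,40],[0,0,-6,0,40],[0,0,-6,0,80],[0,0,-6,0,100],[0,0,0,0,100],[0,0,0,0,100]]}}

```text
t: 26.78
ee_pos: [558.9, 159.9, 251.4]
orientation: [0.531, -3.096, 0.0]
ft_force: [0.1, -0.1, -1.3]
width: 71.5
grasp_force: 0.0
```

```bash
python3 - <<'E'
from h import *
a=img('wrist')
cv2.imwrite('pics/w8.png',cv2.resize(a[90:270,70:350],(784,504),interpolation=cv2.INTER_CUBIC))
for q in [[-75,90],[75,90],[-90,90],[78,0]]:
  t=TR+E1*q[0]+N1*q[1];print((proj('wrist',[*t,33])-[70,90])*2.8)
print(to([612,-311,250],0))
E
```

```text
[[587.53055451  51.03672193]]
[[588.79428293 416.76210563]]
[[587.39299361  11.09419476]]
[[379.31550698 423.82123214]]
(array([ 10.63, -46.17,   0.05]), np.float64(19.458553368051664), np.float64(-160.54144663194833), np.float64(-1.6523566600761999))
```

View pics/w8.png

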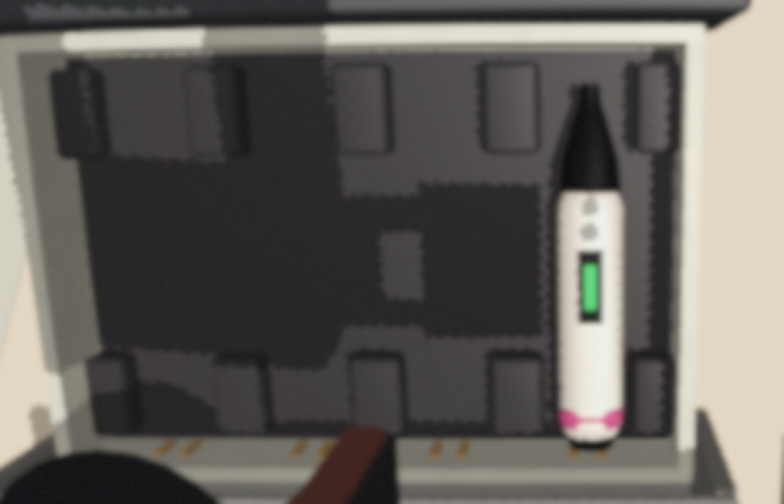

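Close crop: the pen's tail is now at the back wall, row 445, over the contacts, and the pen is straight in lane 4. My tray estimate was about 7 mm too far forward, so I'll correct it. Next is the orange pen, b.

{"name": "move_arm", "arguments": {"rows": [[0,0,0,10.3,100],[0,0,0,10.3,100],[0,0,0,10.3,100],[0,0,0,10.3,100],[0,0,0,10.3,100],[0,0,0,10.3,100],[0,0,0,10.3,100],[0,0,0,10.3,100],[0,0,0,10.3,100],[0,0,0,10.3,100]]}}

```text
t: 28.08
ee_pos: [558.3, 159.7, 249.2]
orientation: [-2.098, -2.335, 0.006]
ft_force: [-0.2, -1.1, -0.9]
width: 87.8
grasp_force: 0.0
```

{"name": "move_arm", "arguments": {"rows": [[0,0,0,10.3,100],[0,0,0,10.3,100],[0,0,0,10.3,100],[0,0,0,10.3,100],[0,0,0,10.3,100],[0,0,0,10.3,100],[0,0,0,10.3,100],[0,0,0,10.3,100],[0,0,0,10.3,100],[0,0,0,10.3,100]]}}

```text
t: 29.32
ee_pos: [558.3, 159.7, 249.2]
orientation: [3.135, -0.188, -0.006]
ft_force: [-0.3, 0.8, -0.1]
width: 88.2
grasp_force: 0.0
```

```bash
python3 - <<'E'
from h import *
print(to([616,-311,230],0))
E
```

```text
(array([11.38, 46.03,  1.95]), np.float64(-6.8794744872454165), np.float64(-6.879474487245419), np.float64(1.9489549387965748))
```

{"name": "move_arm", "arguments": {"rows": [[1.4,5.75,0,0,100],[1.4,5.75,0,0,100],[1.4,5.75,0,0,100],[1.4,5.75,0,0,100],[1.4,5.75,0,0,100],[1.4,5.75,0,0,100],[1.4,5.75,0,0,100],[1.5,5.75,1.9,0,100],[0,0,0,0,100],[0,0,0,0,100]]}}

```text
t: 30.58
ee_pos: [618.3, -309.3, 230.4]
orientation: [-3.134, 0.18, 0.005]
ft_force: [0.1, 0.6, -0.5]
width: 87.7
grasp_force: 0.0
```

```bash
cat >> h.py <<'E'
def bestpen(near):
    p=[q for q in pens('wrist') if np.linalg.norm(q[1]-near)<60 and max(q[2])<175]
    for c,xy,s,y,pt in p:
        y=float(y);t=xy-5*np.array([np.cos(np.radians(y)),np.sin(np.radians(y))])
        print(c,xy,s,y,pt,to([*t,4],np.radians(y)))
E
python3 - <<'E'
from h import *
print(get_obs()['ee_pos']);bestpen([622,-311])
E
```

```text
[ 618.272806   -309.31302385  230.39106625]
0.76 [ 620.7 -309.5] [ 27. 152.] -7.300000190734863 [280. 185.] (array([-0.3 ,  0.09, 22.8 ]), np.float64(0.8240480703320012), np.float64(-6.475952120402858), np.float64(1.2040813988346732))
```

{"name": "move_arm", "arguments": {"rows": [[-0.3,0.1,5,0.5,80],[0,0,6,0,70],[0,0,6,0,60],[0,0,4,0,60],[0,0,1.5,0,60],[0,0,0,0,60],[0,0,0,0,30],[0,0,0,0,10],[0,0,0,0,10],[0,0,0,0,10]]}}

```text
t: 31.92
ee_pos: [616.8, -310.9, 9.0]
orientation: [3.135, -0.193, 0.002]
ft_force: [-0.7, -0.2, 5.9]
width: 25.7
grasp_force: 30.0
```

{"name": "move_arm", "arguments": {"rows": [[0,0,0,0,10],[0,0,-6,0,10],[0,0,-6,0,10],[0,0,-6,0,10],[0,0,0,0,10],[0,0,0,0,10]]}}

```text
t: 32.67
ee_pos: [615.6, -310.3, 187.3]
orientation: [-3.135, 0.193, 0.001]
ft_force: [-1.0, 0.5, -1.1]
width: 25.6
grasp_force: 30.0
```

```bash
cat >> h.py <<'E'
def nosepx(a):
    "nose tip of held pen: topmost dark pixel chain in the column band"
    r=spotter.regions_of('wrist','pen_a')
    for q in r:
        ys,xs=np.nonzero(q['region'])
        if abs(q['point'][0]-280)<30 and len(ys)>2500:
            i=ys<ys.min()+3; return [xs[i].mean(),ys.min()],len(ys)
E
python3 - <<'E'
from h import *
o=get_obs();print(o['ee_pos'],o['width'],o['grasp_force'])
a=img('wrist');q=nosepx(a);print(q, q and noseoff(q[0]))
print(to([*(TR+E1*13+N1*30),185],.3426))
E
```

```text
[ 615.6062728  -310.34169328  187.30346867] 25.641641549879463 29.98782992362976
([np.float64(281.7142857142857), np.int64(101)], 10934) [ 8.00431977e+01 -1.56490738e-02 -8.26918672e+00]
(array([ -8.72, -40.58,   0.14]), np.float64(-26.674023483896203), np.float64(-7.044489422714193), np.float64(1.2096151775821846))
```

{"name": "move_arm", "arguments": {"rows": [[-1.24,-5.8,0,0,10],[-1.24,-5.8,0,0,10],[-1.24,-5.8,0,0,10],[-1.24,-5.8,0,0,10],[-1.24,-5.8,0,0,10],[-1.24,-5.8,0,0,10],[-1.28,-5.8,0,0,10],[0,0,0,-10.3,10],[0,0,0,-10.3,10],[0,0,0,-10.3,10]]}}

```text
t: 34.02
ee_pos: [578.2, 103.3, 185.6]
orientation: [-3.071, -0.66, 0.006]
ft_force: [-0.6, -1.5, -1.2]
width: 25.9
grasp_force: 30.0
```

{"name": "move_arm", "arguments": {"rows": [[0,0,0,-10.3,10],[0,0,0,-10.3,10],[0,0,0,-10.3,10],[0,0,0,-10.3,10],[0,0,0,-10.3,10],[0,0,0,-10.3,10],[0,0,0,-10.3,10],[0,0,0,-10.3,10],[0,0,0,-10.3,10],[0,0,0,-10.3,10]]}}

```text
t: 35.28
ee_pos: [578.3, 102.9, 185.6]
orientation: [-1.396, -2.811, 0.003]
ft_force: [0.2, 0.1, -0.1]
width: 25.6
grasp_force: 30.0
```

{"name": "move_arm", "arguments": {"rows": [[0,0,0,-10.3,10],[0,0,0,-10.3,10],[0,0,0,-10.3,10],[0,0,0,-10.3,10],[0,0,0,-10.3,10],[0,0,0,-10.3,10],[0,0,0,-10.3,10],[0,0,0,-0.7,10],[0,0,0,0,10],[0,0,0,0,10]]}}

```text
t: 36.52
ee_pos: [579.2, 103.1, 187.3]
orientation: [0.533, -3.095, -0.0]
ft_force: [0.7, 0.3, -0.0]
width: 25.7
grasp_force: 30.0
```

```bash
python3 - <<'E'
from h import *
o=get_obs();print(o['ee_pos'],o['width'],o['grasp_force'])
a=img('wrist');q=nosepx(a);print(q, q and noseoff(q[0]))
print(to([*(TR+E1*13+N1*30),30],.3426))
E
```

```text
[579.18951801 103.05640178 187.27131781] 25.65855214867521 29.987842440605164
([np.float64(280.5), np.int64(101)], 10615) [79.07727024  0.49649845 -7.98225072]
(array([ 0.09,  0.07, 15.76]), np.float64(-0.03651081138589949), np.float64(-160.40697675020388), np.float64(-1.7569517668071697))
```

{"name": "move_arm", "arguments": {"rows": [[0.1,0.1,4,0,10],[0,0,4,0,10],[0,0,4,0,10],[0,0,2.5,0,10],[0,0,1.2,0,10],[0,0,0.2,0,10],[0,0,0,0,10],[0,0,0,0,10]]}}

```text
t: 37.62
ee_pos: [578.7, 103.8, 29.5]
orientation: [-0.536, 3.094, -0.0]
ft_force: [-0.9, -1.2, -1.1]
width: 25.9
grasp_force: 30.0
```

```bash
python3 - <<'E'
from h import *
o=get_obs();print(o['ee_pos'],o['width'],o['ft_force'])
print(to([*(TR+E1*13+N1*30),28],.3426))
E
```

```text
[578.69690017 103.7663964   29.47982714] 25.881268698677882 [-0.86271404 -1.23095298 -1.09471294]
(array([ 0.05, -0.01,  0.15]), np.float64(0.0231856880196724), np.float64(-160.3472802507983), np.float64(-1.7566312429818303))
```

{"name": "move_arm", "arguments": {"rows": [[-0.1,0,0.1,0,10],[0,0,0.1,0,10],[0,0,0,0,25],[0,0,0,0,40],[0,0,0,0,40],[0,0,-5,0,40],[0,0,-6,0,40],[0,0,-6,0,80],[0,0,-6,0,100],[0,0,0,0,100]]}}

```text
t: 38.88
ee_pos: [581.9, 104.5, 262.0]
orientation: [-0.535, 3.086, -0.0]
ft_force: [-0.2, 0.5, -1.0]
width: 62.0
grasp_force: 0.0
```

```bash
python3 - <<'E'
from h import *
img('wrist','w9')
o=get_obs();print(o['ee_pos'])
for q in pens('wrist'):print(q)
E
```

```text
[580.17295465 104.17831257 258.93377289]
(np.float64(0.9), array([343.6, 223.6]), array([75., 34.]), np.float32(41.8), array([451.,  29.]))
(np.float64(0.87), array([ 477.9, -193.4]), array([40., 29.]), np.float32(15.3), array([66., 14.]))
(np.float64(0.85), array([561.6, 164.8]), array([160.,  30.]), np.float32(19.6), array([332., 188.]))
(np.float64(0.44), array([ 489.1, -269.1]), array([24., 22.]), np.float32(14.4), array([6., 4.]))
```

View pics/w9.png

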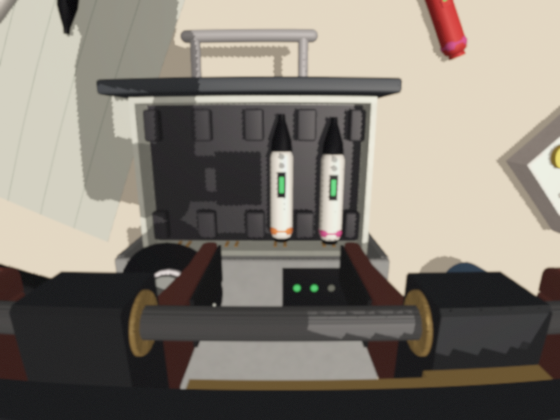

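Wrist view: b is in lane 3, nose row 113, tail row 240. d is in lane 4, nose row 118, tail row 242. b is about 4 mm short of the contacts, so I'll push it back.

{"name": "move_arm", "arguments": {"rows": [[0,0,0,0,45],[0,0,6,0,40],[0,0,6,0,40],[0,0,6,0,40],[0,0,3,0,40],[0,0,2.2,0,40],[0,0,0,0,10],[0,0,0,0,10],[0,0,0,0,10],[-0.2,0,0,0,10]]}}

```text
t: 40.28
ee_pos: [580.8, 104.7, 24.7]
orientation: [0.536, -3.095, -0.0]
ft_force: [-0.4, -0.0, -0.2]
width: 25.7
grasp_force: 30.0
```

{"name": "move_arm", "arguments": {"rows": [[0,0,0,0,10],[-0.2,0,0,0,10],[0,0,0,0,10],[0,0,0,0,10]]}}

```text
t: 40.78
ee_pos: [582.8, 105.4, 24.7]
orientation: [-0.536, 3.095, 0.0]
ft_force: [1.1, 0.7, -1.0]
width: 26.1
grasp_force: 30.0
```

{"name": "move_arm", "arguments": {"rows": [[-0.15,0,0,0,10],[0,0,0,0,10],[0,0,0,0,10]]}}

```text
t: 41.15
ee_pos: [584.2, 105.9, 24.7]
orientation: [0.536, -3.095, 0.0]
ft_force: [-0.4, -0.2, -0.2]
width: 25.7
grasp_force: 30.0
```

{"name": "move_arm", "arguments": {"rows": [[-0.15,0,0,0,10],[0,0,0,0,10],[0,0,0,0,10]]}}

```text
t: 41.52
ee_pos: [585.7, 106.4, 24.7]
orientation: [0.536, -3.095, -0.0]
ft_force: [1.0, -0.4, -0.9]
width: 25.6
grasp_force: 30.0
```

{"name": "move_arm", "arguments": {"rows": [[0,0,0,0,25],[0,0,0,0,40],[0,0,0,0,40],[0,0,-5,0,40],[0,0,-6,0,40],[0,0,-6,0,80],[0,0,-6,0,100],[0,0,0,10.3,100],[0,0,0,10.3,100],[0,0,0,10.3,100]]}}

```text
t: 42.78
ee_pos: [585.6, 106.4, 255.1]
orientation: [0.317, 3.125, 0.0]
ft_force: [-0.8, 0.1, 0.1]
width: 81.9
grasp_force: 0.0
```

{"name": "move_arm", "arguments": {"rows": [[0,0,0,10.3,100],[0,0,0,10.3,100],[0,0,0,10.3,100],[0,0,0,10.3,100],[0,0,0,10.3,100],[0,0,0,10.3,100],[0,0,0,10.3,100],[0,0,0,10.3,100],[0,0,0,10.3,100],[0,0,0,10.3,100]]}}

```text
t: 44.02
ee_pos: [585.5, 106.3, 254.7]
orientation: [-2.643, -1.698, 0.0]
ft_force: [0.4, -0.6, 0.6]
width: 87.7
grasp_force: 0.0
```

{"name": "move_arm", "arguments": {"rows": [[0,0,0,10.3,100],[0,0,0,10.3,100],[0,0,0,10.3,100],[0,0,0,10.3,100],[0,0,0,10.3,100],[0,0,0,10.3,100],[0,0,0,10.3,100],[0,0,0,10.3,100],[0,0,0,0,100]]}}

```text
t: 45.15
ee_pos: [585.5, 106.4, 254.7]
orientation: [3.109, -0.452, -0.0]
ft_force: [0.9, 0.0, -0.4]
width: 87.3
grasp_force: 0.0
```

```bash
python3 - <<'E'
from h import *
for q in pens('top'):print(q)
print(to([458,-320,230],0))
E
```

```text
(np.float64(0.98), array([ 355.2, -469.2]), array([151.,  35.]), np.float32(11.5), array([448., 287.]))
(np.float64(0.93), array([ 476.8, -284.7]), array([ 30., 148.]), np.float32(-27.1), array([380., 236.]))
(np.float64(0.59), array([ 248.7, -321.6]), array([151.,  27.]), np.float32(46.0), array([398., 320.]))
(np.float64(0.55), array([ 424.4, -208.7]), array([147.,  32.]), np.float32(14.6), array([354., 253.]))
(array([-0.18, 44.5 ,  2.47]), np.float64(-16.425676262174136), np.float64(-16.425676262174132), np.float64(2.0171525622121615))
```

```bash
python3 - <<'E'
from h import *
print(to([470,-282,230],np.radians(-27)))
E
```

```text
(array([-0.11, 40.52,  2.47]), np.float64(10.574323737825862), np.float64(-16.425676262174132), np.float64(2.0171525622121615))
```

{"name": "move_arm", "arguments": {"rows": [[0,5.8,0,0,100],[0,5.8,0,0,100],[0,5.8,0,0,100],[0,5.8,0,0,100],[0,5.8,0,0,100],[0,5.8,0,0,100],[0,5.7,2.4,0,100],[0,0,0,10.5,100],[0,0,0,0,100],[0,0,0,0,100]]}}

```text
t: 46.5
ee_pos: [470.0, -281.3, 231.0]
orientation: [3.056, -0.729, 0.001]
ft_force: [0.4, 0.5, -0.4]
width: 87.9
grasp_force: 0.0
```

```bash
python3 - <<'E'
from h import *
print(get_obs()['ee_pos']);bestpen([477,-285])
E
```

```text
[ 470.03013194 -281.29082179  230.99454711]
0.6 [ 480.3 -284.5] [ 26. 152.] -26.5 [281. 181.] (array([ 0.55, -0.15, 22.71]), np.float64(-0.40476134745012576), np.float64(-26.904761347450123), np.float64(1.4798226850523999))
```

{"name": "move_arm", "arguments": {"rows": [[0.5,-0.1,5,0,80],[0,0,6,0,70],[0,0,6,0,60],[0,0,4,0,60],[0,0,1.6,0,60],[0,0,0,0,60],[0,0,0,0,30],[0,0,0,0,10],[0,0,0,0,10],[0,0,0,0,10]]}}

```text
t: 47.85
ee_pos: [475.2, -283.5, 5.8]
orientation: [3.053, -0.737, 0.002]
ft_force: [-1.3, 0.2, 7.4]
width: 25.7
grasp_force: 30.0
```

{"name": "move_arm", "arguments": {"rows": [[0,0,0,0,10],[0,0,-6,0,10],[0,0,-6,0,10],[0,0,-6,0,10],[0,0,0,0,10],[0,0,0,0,10]]}}

```text
t: 48.6
ee_pos: [474.1, -282.7, 184.4]
orientation: [-3.054, 0.737, 0.001]
ft_force: [-0.5, 0.0, -1.1]
width: 25.9
grasp_force: 30.0
```

```bash
python3 - <<'E'
from h import *
o=get_obs();print(o['ee_pos'],o['width'],o['grasp_force'])
a=img('wrist');q=nosepx(a);print(q, q and noseoff(q[0]))
print(to([*(TR+E1*18+N1*-30),190],.3426))
E
```

```text
[ 474.06203155 -282.73727537  184.38677395] 25.879165914494255 29.998551607131958
([np.float64(281.2432432432432), np.int64(95)], 11456) [82.39783895 -0.33586556 -8.27470473]
(array([ -3.56, -35.37,  -0.68]), np.float64(-46.774936808462314), np.float64(-27.145402747280293), np.float64(1.4851734840893585))
```

{"name": "move_arm", "arguments": {"rows": [[-0.6,-5.9,-0.2,0,10],[-0.6,-5.9,-0.2,0,10],[-0.6,-5.9,-0.2,0,10],[-0.6,-5.9,-0.2,0,10],[-0.6,-5.9,0,0,10],[-0.6,-5.9,0,0,10],[0,0,0,-10.3,10],[0,0,0,-10.3,10],[0,0,0,-10.3,10],[0,0,0,-10.3,10]]}}

```text
t: 49.95
ee_pos: [602.8, 48.5, 190.2]
orientation: [-3.116, -0.394, 0.007]
ft_force: [0.1, 0.0, -0.3]
width: 26.1
grasp_force: 30.0
```

{"name": "move_arm", "arguments": {"rows": [[0,0,0,-10.3,10],[0,0,0,-10.3,10],[0,0,0,-10.3,10],[0,0,0,-10.3,10],[0,0,0,-10.3,10],[0,0,0,-10.3,10],[0,0,0,-10.3,10],[0,0,0,-10.3,10],[0,0,0,-10.3,10],[0,0,0,-10.3,10]]}}

```text
t: 51.2
ee_pos: [602.9, 48.3, 190.3]
orientation: [-1.63, -2.681, 0.004]
ft_force: [1.1, -0.1, -0.2]
width: 25.4
grasp_force: 30.0
```

{"name": "move_arm", "arguments": {"rows": [[0,0,0,-10.3,10],[0,0,0,-10.3,10],[0,0,0,-10.3,10],[0,0,0,-10.3,10],[0,0,0,-10.3,10],[0,0,0,-10.3,10],[0,0,0,-10.3,10],[0,0,0,-10.3,10],[0,0,0,0,10],[0,0,0,0,10]]}}

```text
t: 52.45
ee_pos: [603.5, 48.3, 191.5]
orientation: [0.525, -3.095, -0.0]
ft_force: [-1.3, -0.4, -0.4]
width: 25.5
grasp_force: 30.0
```

```bash
python3 - <<'E'
from h import *
o=get_obs();print(o['ee_pos'],o['width'],o['grasp_force'])
a=img('wrist','w10');q=nosepx(a);print(q, q and noseoff(q[0]))
for r in spotter.regions_of('wrist','drawer_handle')[:2]:print(r['conf'],r['point'],r['region'].sum())
print(to([*(TR+E1*20+N1*-30),30],.3426))
E
```

```text
[603.49207668  48.34005852 191.51812329] 25.49011502015142 29.998539984226227
([np.float64(280.5), np.int64(95)], 11348) [81.63967416  0.49752987 -7.92107596]
0.68 [315.4, 127.9] 50020
(array([-0.14,  0.05, 16.23]), np.float64(-0.26740005385918997), np.float64(-160.63786599267718), np.float64(-1.8484578462748853))
```

View pics/w10.png

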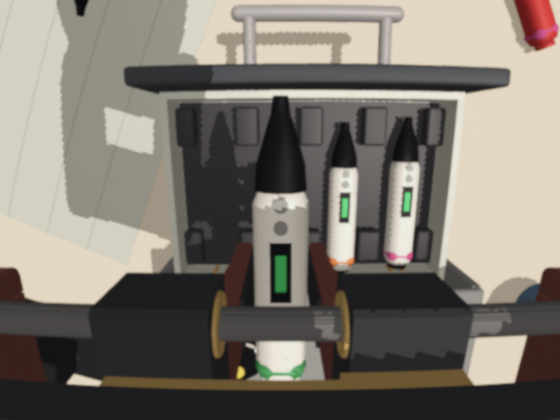

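Wrist view: c is held over lane 2. b's nose is at (344,123) and tail at row 268; d's nose is at (406,118) and tail at row 265. The handle bar is at row 13, columns 236-400.

```bash
python3 - <<'E'
from h import *
# handle
for n,px,z in(('bar',[318,13],82),('bnose',[344,123],33),('dnose',[406,118],33),('btail',[341,268],33),('dtail',[399,265],33),('rib b mid front',[311,126],36),('rib front 4',[374,126],36),('rib back',[368,245],36),('ribback0',[197,245],36),('rib front',[247,126],36),('panelinner',[330,88],102),('rim back',[200,272],54)):
    g=ground('wrist',[px],z)[0][:2]-TR;print(n,(g@E1).round(1),(g@N1).round(1))
E
```

```text
bar -133.2 -1.0
bnose -52.8 30.0
dnose -57.8 88.6
btail 93.4 32.9
dtail 90.7 94.0
rib b mid front -50.0 -1.2
rib front 4 -50.2 57.7
rib back 67.1 58.8
ribback0 66.1 -114.6
rib front -50.3 -60.5
panelinner -76.6 6.2
rim back 87.7 -108.9
```

{"name": "move_arm", "arguments": {"rows": [[-0.2,0.05,4,-0.3,10],[0,0,4,0,10],[0,0,4,0,10],[0,0,2.5,0,10],[0,0,1.5,0,10],[0,0,0.4,0,10],[0,0,0,0,10],[0,0,0,0,10]]}}

```text
t: 53.6
ee_pos: [606.1, 49.5, 29.2]
orientation: [-0.538, 3.094, -0.0]
ft_force: [1.4, 1.2, 2.3]
width: 25.8
grasp_force: 30.0
```

```bash
python3 - <<'E'
from h import *
o=get_obs();print(o['ee_pos'],o['width'],o['ft_force'])
print(to([*(TR+E1*20.5+N1*-30),27],.3426))
E
```

```text
[606.14694805  49.53762091  29.16798404] 25.846218987010786 [1.44860514 1.24706234 2.3297026 ]
(array([0.07, 0.02, 0.22]), np.float64(0.1013594349636494), np.float64(-160.26910650385435), np.float64(-1.8531465269445258))
```

{"name": "move_arm", "arguments": {"rows": [[0,0,0.2,0,10],[-0.15,0,0,0,10],[-0.15,0,0,0,10],[0,0,0,0,10],[0,0,0,0,25],[0,0,0,0,40],[0,0,0,0,40],[0,0,-5,0,40],[0,0,-6,0,40],[0,0,-6,0,80]]}}

```text
t: 54.85
ee_pos: [607.8, 50.4, 197.7]
orientation: [0.538, -3.093, -0.0]
ft_force: [0.8, -0.3, -0.2]
width: 42.1
grasp_force: 0.0
```

{"name": "move_arm", "arguments": {"rows": [[0,0,-6,0,100],[0,0,0,0,100],[0,0,0,0,100]]}}

```text
t: 55.22
ee_pos: [607.8, 50.5, 255.8]
orientation: [0.539, -3.094, -0.0]
ft_force: [-0.3, 0.1, -1.2]
width: 71.7
grasp_force: 0.0
```

```bash
python3 - <<'E'
from h import *
print(get_obs()['ee_pos'])
for c in('wrist','top'):
  for q in pens(c):
    d=q[1]-TR;print(c,q,'tray',(d@E1).round(1),(d@N1).round(1))
a=img('wrist','w11')
E
```

```text
[607.80414602  50.46652299 255.81394379]
wrist (np.float64(0.95), array([345.6, 224.9]), array([74., 36.]), np.float32(44.6), array([502.,  28.])) tray -165.3 222.5
wrist (np.float64(0.89), array([ 484.6, -192.6]), array([28., 24.]), np.float32(16.6), array([116.,   8.])) tray -174.6 -217.4
wrist (np.float64(0.86), array([582.4, 110.1]), array([158.,  29.]), np.float32(19.1), array([331., 184.])) tray 19.2 34.9
wrist (np.float64(0.69), array([612.4,  53.3]), array([164.,  31.]), np.float32(19.2), array([281., 192.])) tray 28.3 -28.7
wrist (np.float64(0.57), array([557.1, 166.9]), array([159.,  33.]), np.float32(19.1), array([381., 181.])) tray 14.4 96.9
top (np.float64(0.88), array([ 248.1, -322.2]), array([150.,  26.]), np.float32(47.4), array([396., 318.])) tray -440.9 -260.0
top (np.float64(0.68), array([354.1, 231.5]), array([52., 27.]), np.float32(48.1), array([195., 274.])) tray -155.1 225.9
top (np.float64(0.66), array([ 422.1, -208.5]), array([145.,  26.]), np.float32(11.5), array([352., 257.])) tray -238.9 -211.4
top (np.float64(0.57), array([ 352.9, -471.7]), array([139.,  27.]), np.float32(11.0), array([449., 286.])) tray -392.5 -436.0
```

```bash
python3 - <<'E'
from h import *
a=cv2.imread('pics/w11.png').astype(int)
reg=[r for r in spotter.regions_of('wrist','pen_a')]
for r in reg:
    ys,xs=np.nonzero(r['region'])
    if 80<r['point'][1]<240 and 150<r['point'][0]<450:
        x0=int(r['point'][0]);w=a[:,x0-12:x0+13].min(2)
        print(r['point'],'mask rows',ys.min(),ys.max(),'white rows',np.nonzero((w[90:300]>110).sum(1)>6)[0][[0,-1]]+90)
        print(a[ys.max()-22:ys.max()+14:2,x0].tolist())
b=(a[...,2]-a[...,0]>35)&(a[...,2]>60)&(a[...,2]<200);b[:215]=0;b[290:]=0
n,l,s,c=cv2.connectedComponentsWithStats(b.astype(np.uint8));print([(s[i].tolist()) for i in range(1,n) if s[i][4]>4 and 130<c[i][0]<450])
E
```

```text
[332.2, 183.0] mask rows 115 245 white rows [ 90 299]
[[225, 237, 237], [225, 236, 237], [225, 236, 237], [225, 236, 237], [225, 237, 237], [209, 224, 236], [172, 197, 232], [220, 232, 235], [185, 197, 202], [123, 133, 139], [40, 43, 45], [74, 82, 83], [106, 116, 118], [130, 141, 144], [137, 148, 150], [121, 130, 132], [97, 101, 104], [92, 96, 99]]
[382.5, 179.2] mask rows 111 241 white rows [ 90 238]
[[224, 236, 237], [224, 236, 237], [224, 236, 237], [224, 236, 237], [224, 235, 237], [210, 217, 234], [194, 190, 228], [219, 231, 235], [210, 222, 228], [179, 190, 195], [56, 61, 63], [32, 51, 69], [43, 67, 92], [35, 44, 72], [32, 38, 65], [33, 38, 66], [33, 38, 66], [32, 37, 65]]
[[370, 227, 6, 7, 31], [389, 227, 4, 7, 16], [319, 230, 6, 9, 32], [338, 230, 6, 10, 22], [224, 239, 3, 3, 6], [233, 239, 3, 4, 11], [370, 240, 4, 4, 11], [381, 241, 5, 5, 17]]
```

{"name": "move_arm", "arguments": {"rows": [[0.3,6,0,0,80],[0.3,6,0,0,45],[0,0,6,0,40],[0,0,6,0,40],[0,0,6,0,40],[0,0,3,0,40],[0,0,2.2,0,40],[0,0,0,0,40],[0,0,0,0,10],[0,0,0,0,10]]}}

```text
t: 56.78
ee_pos: [562.8, 161.5, 25.4]
orientation: [-0.539, 3.094, 0.0]
ft_force: [-0.4, 0.1, -0.7]
width: 25.7
grasp_force: 30.0
```

{"name": "move_arm", "arguments": {"rows": [[0,0,0,0,10],[-0.2,0,0,0,10],[-0.2,0,0,0,10],[-0.05,0,0,0,10],[0,0,0,0,10],[0,0,0,0,10]]}}

```text
t: 57.52
ee_pos: [566.8, 163.0, 25.0]
orientation: [-0.539, 3.095, 0.0]
ft_force: [-1.6, -0.4, 5.1]
width: 26.0
grasp_force: 30.0
```

{"name": "move_arm", "arguments": {"rows": [[0,0,0,0,25],[0,0,0,0,40],[0,0,0,0,40],[0,0,-5,0,40],[0,0,-6,0,40],[0,0,-6,0,80],[0,0,-6,0,100],[0,0,0,0,100],[0,0,0,0,100]]}}

```text
t: 58.65
ee_pos: [566.1, 162.9, 254.2]
orientation: [0.539, -3.095, 0.0]
ft_force: [0.8, 0.8, -0.5]
width: 72.0
grasp_force: 0.0
```

```bash
python3 - <<'E'
from h import *
a=img('wrist','w12').astype(int);print(get_obs()['ee_pos'])
for r in spotter.regions_of('wrist','pen_a'):
    ys,xs=np.nonzero(r['region'])
    print(np.round(r['point']),'rows',ys.min(),ys.max())
b=(a[...,2]-a[...,0]>35)&(a[...,2]>60)&(a[...,2]<200);b[:215]=0;b[290:]=0
n,l,s,c=cv2.connectedComponentsWithStats(b.astype(np.uint8));print([(s[i].tolist()) for i in range(1,n) if s[i][4]>4 and 100<c[i][0]<450])
E
```

```text
[565.66359445 162.73827879 253.23679757]
[171. 193.] rows 122 254
[18. 14.] rows 0 34
[280. 186.] rows 115 245
[401.  26.] rows 0 55
[227. 183.] rows 117 246
[[218, 231, 7, 9, 27], [235, 231, 8, 9, 24], [269, 230, 5, 8, 25], [289, 230, 4, 8, 18], [124, 240, 7, 6, 18], [134, 240, 7, 5, 17], [273, 244, 3, 2, 6]]
```

```bash
python3 - <<'E'
import cv2
a=cv2.imread('pics/w12.png')
cv2.imwrite('pics/w13.png',cv2.resize(a[90:275,90:340],(784,580),interpolation=cv2.INTER_CUBIC))
E
```

```text
(no output)
```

View pics/w13.png

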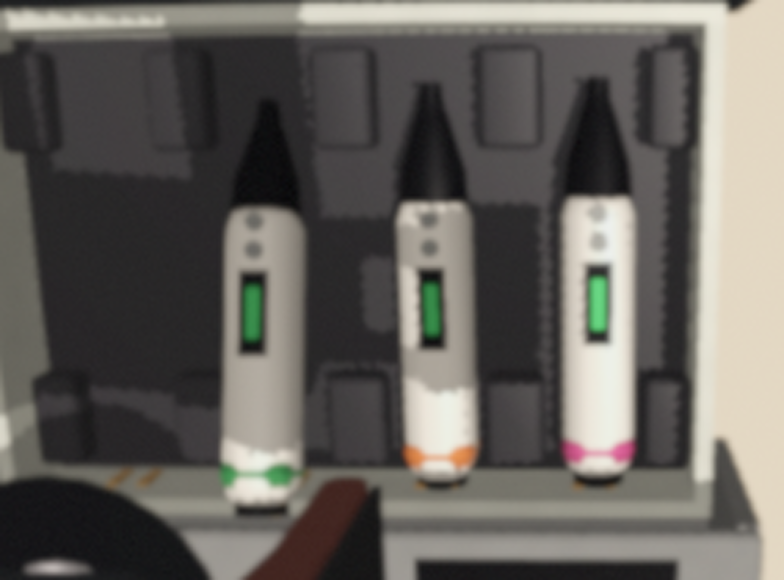

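The crop shows b and d flat, with their tails at the contacts around row 480. c's tail, at row 510, rides up on the back wall. I'll re-grip c, move it forward and lay it flat.

{"name": "move_arm", "arguments": {"rows": [[0,-6,0,0,80],[0,-5.9,0,0,45],[0,0,6,0,40],[0,0,6,0,40],[0,0,6,0,40],[0,0,3,0,40],[0,0,1.5,0,40],[0,0,0,0,40],[0,0,0,0,10],[0,0,0,0,10]]}}

```text
t: 60.0
ee_pos: [607.8, 51.1, 31.1]
orientation: [-0.539, 3.093, -0.0]
ft_force: [0.5, 0.3, -0.6]
width: 26.1
grasp_force: 30.0
```

{"name": "move_arm", "arguments": {"rows": [[0,0,0,0,10],[0,0,-0.6,0,10],[0.5,0,0,0,10],[0.5,0,0,0,10],[0.3,0,0,0,10],[0,0,0.6,0,10],[0,0,0.3,0,10],[0,0,0,0,10],[0,0,0,0,10]]}}

```text
t: 61.12
ee_pos: [595.5, 46.7, 26.9]
orientation: [-0.539, 3.094, -0.0]
ft_force: [1.7, 0.6, 2.9]
width: 26.0
grasp_force: 30.0
```

{"name": "move_arm", "arguments": {"rows": [[0,0,0,0,25],[0,0,0,0,40],[0,0,0,0,40],[0,0,-5,0,40],[0,0,-6,0,40],[0,0,-6,0,80],[0,0,-6,0,100],[0,0,0,0,100],[0,0,0,0,100]]}}

```text
t: 62.25
ee_pos: [593.8, 46.5, 256.0]
orientation: [0.539, -3.094, -0.0]
ft_force: [0.3, 0.7, -0.1]
width: 71.5
grasp_force: 0.0
```

```bash
cat >> h.py <<'E'
def rows(n):
    a=img('wrist',n).astype(int);print(get_obs()['ee_pos'])
    for r in spotter.regions_of('wrist','pen_a'):
        ys,xs=np.nonzero(r['region'])
        if 70<r['point'][1]<260: print(np.round(r['point']),'rows',ys.min(),ys.max(),'w tail',np.ptp(xs[ys>ys.max()-25]),'w mid',np.ptp(xs[abs(ys-ys.mean())<15]))
    b=(a[...,2]-a[...,0]>35)&(a[...,2]>60)&(a[...,2]<200);b[:215]=0;b[290:]=0
    n,l,s,c=cv2.connectedComponentsWithStats(b.astype(np.uint8));print([(s[i].tolist()) for i in range(1,n) if s[i][4]>4 and 100<c[i][0]<450])
E
python3 - <<'E'
from h import *
rows('w14')
E
```

```text
[593.39495271  46.49111901 255.07270791]
[280. 191.] rows 122 250 w tail 22 w mid 23
[380. 193.] rows 126 254 w tail 24 w mid 26
[328. 195.] rows 129 256 w tail 23 w mid 25
[[318, 241, 7, 9, 34], [337, 241, 5, 9, 18], [368, 240, 6, 8, 36], [387, 240, 4, 8, 16], [223, 249, 4, 6, 15], [232, 249, 4, 7, 19], [272, 250, 3, 6, 16], [282, 251, 3, 4, 12], [322, 253, 3, 3, 6]]
```

{"name": "move_arm", "arguments": {"rows": [[0,0,0,0,45],[0,0,6,0,40],[0,0,6,0,40],[0,0,6,0,40],[0,0,3,0,40],[0,0,2.1,0,40],[0,0,0,0,40],[0,0,0,0,10],[0,0,0,0,10],[0,0,0,0,10]]}}

```text
t: 63.6
ee_pos: [595.4, 46.6, 27.0]
orientation: [-0.539, 3.093, -0.0]
ft_force: [-1.0, 0.1, 4.9]
width: 25.8
grasp_force: 30.0
```

{"name": "move_arm", "arguments": {"rows": [[-0.2,0,0,0,10],[-0.2,0,0,0,10],[-0.2,0,0,0,10],[0,0,0,0,10],[0,0,0,0,10],[0,0,0,0,25],[0,0,0,0,40],[0,0,0,0,40],[0,0,-5,0,40]]}}

```text
t: 64.72
ee_pos: [597.2, 48.4, 72.8]
orientation: [0.538, -3.087, -0.001]
ft_force: [0.2, -0.4, -0.7]
width: 35.2
grasp_force: 0.0
```

{"name": "move_arm", "arguments": {"rows": [[0,0,-6,0,40],[0,0,-6,0,80],[0,0,-6,0,100],[0,0,0,0,100],[0,0,0,0,100]]}}

```text
t: 65.35
ee_pos: [599.7, 48.6, 255.2]
orientation: [0.539, -3.094, -0.0]
ft_force: [0.6, 0.2, -0.9]
width: 71.6
grasp_force: 0.0
```

```bash
python3 - <<'E'
from h import *
rows('w15')
E
```

```text
[599.19869061  48.54376643 254.23745894]
[383. 193.] rows 127 254 w tail 25 w mid 28
[328. 192.] rows 128 254 w tail 22 w mid 23
[282. 187.] rows 122 250 w tail 22 w mid 23
[[318, 241, 24, 8, 75], [369, 240, 7, 7, 37], [384, 240, 7, 7, 21], [272, 250, 3, 5, 15], [282, 251, 3, 4, 12], [322, 253, 3, 2, 5]]
```

{"name": "move_arm", "arguments": {"rows": [[0,0,0,0,45],[0,0,6,0,40],[0,0,6,0,40],[0,0,6,0,40],[0,0,3,0,40],[0,0,1.6,0,40],[0,0,0,0,40],[0,0,0,0,10],[0,0,0,0,10],[0,0,0,0,10]]}}

```text
t: 66.7
ee_pos: [601.2, 48.7, 31.1]
orientation: [-0.539, 3.093, -0.0]
ft_force: [-1.2, -0.1, 5.8]
width: 25.6
grasp_force: 30.0
```

{"name": "move_arm", "arguments": {"rows": [[0,0,-0.2,0,10],[-0.2,0,0,0,10],[-0.2,0,0,0,10],[-0.1,0,0,0,10],[0,0,0,0,10],[0,0,0.2,0,10],[0,0,0,0,25],[0,0,0,0,40],[0,0,0,0,40],[0,0,-5,0,40]]}}

```text
t: 67.95
ee_pos: [601.7, 50.1, 76.5]
orientation: [0.538, -3.087, -0.001]
ft_force: [-0.1, -0.5, 0.9]
width: 35.0
grasp_force: 0.0
```

{"name": "move_arm", "arguments": {"rows": [[0,0,-6,0,40],[0,0,-6,0,80],[0,0,-6,0,100],[0,0,0,0,100],[0,0,0,0,100]]}}

```text
t: 68.58
ee_pos: [604.3, 50.2, 259.0]
orientation: [0.539, -3.094, -0.0]
ft_force: [-1.4, 0.0, -1.1]
width: 71.6
grasp_force: 0.0
```

```bash
python3 - <<'E'
from h import *
rows('w16')
for q in pens('top'):print(q)
E
```

```text
[603.87809635  50.18118221 258.08322543]
[282. 191.] rows 122 250 w tail 23 w mid 22
[381. 194.] rows 123 250 w tail 25 w mid 25
[330. 191.] rows 125 251 w tail 23 w mid 25
[[317, 237, 25, 8, 97], [368, 236, 11, 7, 37], [383, 236, 8, 7, 24], [272, 248, 3, 3, 7], [321, 249, 4, 2, 6]]
(np.float64(0.93), array([ 354.9, -470.4]), array([146.,  31.]), np.float32(12.1), array([450., 286.]))
(np.float64(0.65), array([351.2, 231.2]), array([53., 21.]), np.float32(43.1), array([197., 277.]))
(np.float64(0.6), array([ 248.8, -320.7]), array([150.,  27.]), np.float32(47.6), array([396., 319.]))
(np.float64(0.57), array([ 421.4, -207.8]), array([146.,  30.]), np.float32(12.1), array([351., 258.]))
```

```bash
python3 - <<'E'
from h import *
for p in([281,122],[330,125],[381,123]):
  g=ground('wrist',[p],33)[0][:2]-TR;print((g@E1).round(1),(g@N1).round(1))
E
```

```text
-54.6 -27.4
-51.6 27.8
-54.4 85.7
```

{"name": "move_arm", "arguments": {"rows": [[0,0,0,10.4,100],[0,0,0,10.4,100],[0,0,0,10.4,100],[0,0,0,10.4,100],[0,0,0,10.4,100],[0,0,0,10.4,100],[0,0,0,10.4,100],[0,0,0,10.4,100],[0,0,0,10.4,100]]}}

```text
t: 69.9
ee_pos: [604.4, 50.3, 258.2]
orientation: [-1.894, -2.504, 0.003]
ft_force: [-0.5, -0.3, -0.3]
width: 87.7
grasp_force: 0.0
```

{"name": "move_arm", "arguments": {"rows": [[0,0,0,10.4,100],[0,0,0,10.4,100],[0,0,0,10.4,100],[0,0,0,10.4,100],[0,0,0,10.4,100],[0,0,0,10.4,100],[0,0,0,10.4,100],[0,0,0,10.4,100],[0,0,0,10.4,100]]}}

```text
t: 71.03
ee_pos: [604.4, 50.3, 258.2]
orientation: [-3.124, -0.334, 0.004]
ft_force: [-0.1, 0.4, -0.1]
width: 87.8
grasp_force: 0.0
```

```bash
python3 - <<'E'
from h import *
print(to([417,-209,230],np.radians(12)))
E
```

```text
(array([-23.8 ,  21.37,   2.87]), np.float64(0.21628933725626764), np.float64(12.216289337256269), np.float64(1.420912682454968))
```

{"name": "move_arm", "arguments": {"rows": [[-3.95,3.55,0.5,0,100],[-3.95,3.55,0.5,0,100],[-3.95,3.55,0.5,0,100],[-3.95,3.55,0.5,0,100],[-4,3.6,0.5,0,100],[-4,3.6,0.4,0,100],[0,0,0,0,100],[0,0,0,0,100]]}}

```text
t: 72.03
ee_pos: [419.1, -210.2, 230.2]
orientation: [-3.122, -0.342, 0.001]
ft_force: [-0.2, 0.0, -0.6]
width: 88.2
grasp_force: 0.0
```

```bash
python3 - <<'E'
from h import *
print(get_obs()['ee_pos']);bestpen([422,-208])
E
```

```text
[ 419.10899739 -210.19964409  230.15429611]
0.62 [ 425.1 -207.9] [152.  26.] 12.100000381469727 [281. 185.] (array([ 0.07, -0.04, 22.64]), np.float64(0.5246029696324589), np.float64(12.62460335110218), np.float64(0.8616778451358454))
```

{"name": "move_arm", "arguments": {"rows": [[0.1,0,5,0.5,80],[0,0,6,0,70],[0,0,6,0,60],[0,0,4,0,60],[0,0,1.4,0,60],[0,0,0,0,60],[0,0,0,0,30],[0,0,0,0,10],[0,0,0,0,10],[0,0,0,0,10]]}}

```text
t: 73.38
ee_pos: [420.8, -210.5, 7.7]
orientation: [3.123, 0.329, 0.002]
ft_force: [0.0, -0.0, 7.9]
width: 25.8
grasp_force: 30.0
```

{"name": "move_arm", "arguments": {"rows": [[0,0,0,0,10],[0,0,-6,0,10],[0,0,-6,0,10],[0,0,-6,0,10],[0,0,0,0,10],[0,0,0,0,10]]}}

```text
t: 74.12
ee_pos: [419.7, -209.9, 186.5]
orientation: [3.124, 0.33, 0.0]
ft_force: [0.1, 1.1, -1.7]
width: 25.8
grasp_force: 30.0
```

```bash
python3 - <<'E'
from h import *
o=get_obs();print(o['ee_pos'],o['width'],o['grasp_force'])
a=img('wrist');q=nosepx(a);print(q, q and noseoff(q[0]))
print(to([*(TR+E1*18+N1*-90),190],.3426))
E
```

```text
[ 419.6555957  -209.9239419   186.49271926] 25.816183793826294 29.999220371246338
([np.float64(280.5), np.int64(99)], 11018) [81.09079079 -0.37851709 -8.18608006]
(array([ 24.18, -15.45,  -0.5 ]), np.float64(-7.57290606787141), np.float64(12.056627993310597), np.float64(0.8712410532238913))
```

{"name": "move_arm", "arguments": {"rows": [[4.8,-3.1,-0.2,0,10],[4.8,-3.1,-0.2,0,10],[4.8,-3.1,-0.2,0,10],[4.8,-3.1,0,0,10],[4.7,-3.05,0,0,10],[0,0,0,-10.4,10],[0,0,0,-10.4,10],[0,0,0,-10.4,10],[0,0,0,-10.4,10],[0,0,0,-10.4,10]]}}

```text
t: 75.47
ee_pos: [620.4, -9.0, 190.0]
orientation: [-2.656, -1.673, 0.006]
ft_force: [-0.2, -0.1, -0.2]
width: 25.5
grasp_force: 30.0
```

{"name": "move_arm", "arguments": {"rows": [[0,0,0,-10.4,10],[0,0,0,-10.4,10],[0,0,0,-10.4,10],[0,0,0,-10.4,10],[0,0,0,-10.4,10],[0,0,0,-10.4,10],[0,0,0,-10.4,10],[0,0,0,-10.4,10],[0,0,0,-10.4,10],[0,0,0,-10.4,10]]}}

```text
t: 76.72
ee_pos: [620.4, -9.1, 190.0]
orientation: [-0.317, -3.121, 0.0]
ft_force: [0.5, -0.5, -0.7]
width: 25.6
grasp_force: 30.0
```

{"name": "move_arm", "arguments": {"rows": [[0,0,0,-10.4,10],[0,0,0,-10.4,10],[0,0,0,-10.4,10],[0,0,0,0,10],[0,0,0,0,10]]}}

```text
t: 77.35
ee_pos: [621.0, -9.1, 191.4]
orientation: [0.52, -3.096, -0.001]
ft_force: [0.1, -0.1, -0.6]
width: 25.7
grasp_force: 30.0
```

```bash
python3 - <<'E'
from h import *
o=get_obs();print(o['ee_pos'],o['width'],o['grasp_force'])
print(to([*(TR+E1*15+N1*-90),32],.3426))
a=img('wrist','w17');q=nosepx(a);print(q, q and noseoff(q[0]))
for r in spotter.regions_of('wrist','pen_a'):
    ys,xs=np.nonzero(r['region']);print(np.round(r['point']),ys.min(),ys.max())
# dark->light panel edge profile in columns left of panel
for c in(330,345):print([int(v) for v in a[60:130:2,c].mean(1)])
E
```

```text
[621.03317603  -9.08688376 191.40297823] 25.691828084140205 29.999088048934937
(array([ 0.02,  0.02, 15.94]), np.float64(-0.5718777777502291), np.float64(-160.94234371656822), np.float64(-1.937212070116177))
([np.float64(280.8181818181818), np.int64(99)], 10993) [79.90753039  0.61278687 -7.91632867]
[345. 203.] 126 272
[459. 206.] 127 274
[400. 205.] 129 271
[282. 234.] 99 379
[172, 177, 177, 176, 174, 175, 144, 82, 83, 86, 86, 86, 86, 86, 82, 70, 45, 32, 66, 196, 226, 227, 214, 140, 133, 108, 105, 104, 105, 104, 105, 105, 105, 105, 105]
[212, 212, 212, 213, 212, 211, 177, 88, 84, 86, 86, 87, 85, 86, 83, 70, 45, 32, 66, 192, 227, 228, 217, 156, 134, 109, 108, 108, 109, 108, 107, 106, 80, 34, 30]
```

{"name": "move_arm", "arguments": {"rows": [[0,0,4,-0.6,10],[0,0,4,0,10],[0,0,4,0,10],[0,0,2.5,0,10],[0,0,1.4,0,10],[0,0,0.4,0,10],[0,0,0,0,10]]}}

```text
t: 78.38
ee_pos: [622.6, -9.0, 30.8]
orientation: [-0.54, 3.093, -0.0]
ft_force: [0.4, 0.6, 5.0]
width: 26.2
grasp_force: 30.0
```

```bash
python3 - <<'E'
from h import *
o=get_obs();print(o['ee_pos'],o['width'],o['ft_force'])
print(to([*(TR+E1*15+N1*-90),28],.3426))
E
```

```text
[622.60050718  -9.03903158  30.8385607 ] 26.2310262046169 [0.43529325 0.63343099 5.0299928 ]
(array([0.2 , 0.09, 0.28]), np.float64(0.18068840569513012), np.float64(-160.18977753312288), np.float64(-1.9502555003131812))
```

{"name": "move_arm", "arguments": {"rows": [[0,0,0,0,25],[0,0,0,0,40],[0,0,0,0,40],[0,0,-5,0,40],[0,0,-6,0,40],[0,0,-6,0,80],[0,0,-6,0,100],[0,0,0,0,100],[0,0,0,0,100]]}}

```text
t: 79.5
ee_pos: [621.0, -9.1, 259.1]
orientation: [0.541, -3.094, -0.0]
ft_force: [-0.2, 0.2, 0.3]
width: 71.6
grasp_force: 0.0
```

```bash
python3 - <<'E'
from h import *
rows('w18')
E
```

```text
[620.52634713  -9.09623862 258.09146385]
[432. 185.] rows 119 244 w tail 24 w mid 27
[379. 187.] rows 119 246 w tail 23 w mid 26
[334. 183.] rows 116 244 w tail 23 w mid 25
[[418, 231, 6, 7, 34], [367, 232, 8, 9, 38], [388, 232, 5, 9, 21], [437, 232, 4, 7, 12], [322, 242, 4, 5, 13], [371, 244, 4, 3, 9], [420, 244, 3, 3, 6]]
```

```bash
python3 - <<'E'
from h import *
img('wrist','w19')
for r in spotter.regions_of('wrist','pen_a')+spotter.regions_of('wrist','pen_d'):
    ys,xs=np.nonzero(r['region'])
    if 70<r['point'][1]<260: print(np.round(r['point']),'rows',ys.min(),ys.max())
a=cv2.imread('pics/w19.png').astype(int)
print([(y,a[y,282].tolist()) for y in list(range(136,152,2))+list(range(224,262,2))])
print([(y,a[y,334].tolist()) for y in range(224,256,2)])
E
```

```text
[434. 189.] rows 120 246
[335. 184.] rows 117 247
[381. 184.] rows 119 247
[282. 190.] rows 122 247
[360. 136.] rows 26 257
[434. 189.] rows 120 246
[335. 184.] rows 117 247
[381. 184.] rows 119 247
[282. 190.] rows 122 247
[360. 136.] rows 26 257
[(136, [27, 26, 28]), (138, [31, 29, 30]), (140, [32, 31, 32]), (142, [35, 32, 34]), (144, [36, 35, 35]), (146, [37, 36, 37]), (148, [38, 37, 38]), (150, [38, 38, 40]), (224, [229, 239, 237]), (226, [229, 239, 237]), (228, [225, 235, 234]), (230, [226, 237, 235]), (232, [186, 197, 199]), (234, [154, 165, 172]), (236, [153, 163, 170]), (238, [144, 134, 133]), (240, [139, 125, 122]), (242, [150, 159, 165]), (244, [141, 151, 158]), (246, [97, 110, 120]), (248, [48, 53, 57]), (250, [33, 33, 34]), (252, [32, 30, 32]), (254, [32, 30, 31]), (256, [30, 30, 31]), (258, [31, 29, 31]), (260, [30, 29, 31])]
[(224, [227, 239, 237]), (226, [227, 239, 237]), (228, [227, 238, 237]), (230, [227, 239, 237]), (232, [226, 238, 236]), (234, [197, 219, 204]), (236, [187, 211, 192]), (238, [222, 234, 234]), (240, [209, 221, 227]), (242, [155, 165, 172]), (244, [40, 43, 47]), (246, [55, 77, 96]), (248, [98, 113, 123]), (250, [110, 119, 122]), (252, [133, 144, 147]), (254, [139, 150, 153])]
```

```bash
python3 - <<'E'
from h import *
a=cv2.imread('pics/w19.png').astype(int)
def wid(y,c):
    r=a[y-1:y+2,c-25:c+26].mean(0).max(1)>95; i=np.nonzero(r)[0]; return (i.min()+c-25,i.max()+c-25,len(i))
for c in(282,335,381,433):print(c,[(y,wid(y,c)) for y in(165,180,200,215,228,234)])
w=cv2.imread('pics/w12.png').astype(int)
a=w
print('c tilted ref')
for c in(171,227,280):print(c,[(y,wid(y,c)) for y in(165,180,200,215,228,240)])
E
```

```text
282 [(165, (np.int64(268), np.int64(307), 38)), (180, (np.int64(268), np.int64(307), 26)), (200, (np.int64(268), np.int64(292), 25)), (215, (np.int64(268), np.int64(291), 24)), (228, (np.int64(268), np.int64(291), 24)), (234, (np.int64(269), np.int64(290), 22))]
335 [(165, (np.int64(310), np.int64(360), 44)), (180, (np.int64(310), np.int64(360), 44)), (200, (np.int64(321), np.int64(360), 40)), (215, (np.int64(320), np.int64(343), 24)), (228, (np.int64(320), np.int64(343), 24)), (234, (np.int64(321), np.int64(342), 22))]
381 [(165, (np.int64(356), np.int64(406), 44)), (180, (np.int64(356), np.int64(406), 44)), (200, (np.int64(356), np.int64(406), 42)), (215, (np.int64(369), np.int64(392), 24)), (228, (np.int64(368), np.int64(391), 24)), (234, (np.int64(367), np.int64(391), 25))]
433 [(165, (np.int64(408), np.int64(458), 34)), (180, (np.int64(408), np.int64(458), 29)), (200, (np.int64(408), np.int64(458), 29)), (215, (np.int64(417), np.int64(458), 27)), (228, (np.int64(415), np.int64(458), 29)), (234, (np.int64(415), np.int64(458), 30))]
c tilted ref
171 [(165, (np.int64(162), np.int64(186), 25)), (180, (np.int64(161), np.int64(186), 18)), (200, (np.int64(161), np.int64(186), 18)), (215, (np.int64(161), np.int64(185), 25)), (228, (np.int64(160), np.int64(185), 26)), (240, (np.int64(146), np.int64(196), 50))]
227 [(165, (np.int64(216), np.int64(239), 24)), (180, (np.int64(217), np.int64(240), 17)), (200, (np.int64(218), np.int64(240), 16)), (215, (np.int64(218), np.int64(241), 24)), (228, (np.int64(219), np.int64(242), 24)), (240, (np.int64(202), np.int64(252), 51))]
280 [(165, (np.int64(269), np.int64(299), 29)), (180, (np.int64(269), np.int64(293), 25)), (200, (np.int64(269), np.int64(293), 25)), (215, (np.int64(269), np.int64(292), 24)), (228, (np.int64(269), np.int64(292), 24)), (240, (np.int64(255), np.int64(305), 51))]
```

a lies flat in lane 1, about 4 mm deeper than the others. I'll slide c, b and d back to match.

{"name": "move_arm", "arguments": {"rows": [[0,6,0,0,45],[0,0,6,0,40],[0,0,6,0,40],[0,0,6,0,40],[0,0,3,0,40],[0,0,1.6,0,40],[0,0,0,0,40],[0,0,0,0,10],[0,0,0,0,10],[0,0,0,0,10]]}}

```text
t: 81.0
ee_pos: [602.2, 47.4, 35.1]
orientation: [-0.541, 3.092, -0.0]
ft_force: [-0.2, -0.3, 5.8]
width: 25.7
grasp_force: 30.0
```

{"name": "move_arm", "arguments": {"rows": [[0,0,-0.2,0,10],[-0.2,0,0,0,10],[-0.25,0,0,0,10],[0,0,0,0,10],[0,0,0.2,0,10],[0,0,0,0,25],[0,0,0,0,40],[0,0,0,0,40],[0,0,-5,0,40],[0,0,-6,0,40]]}}

```text
t: 82.25
ee_pos: [604.1, 48.7, 143.2]
orientation: [0.541, -3.091, -0.001]
ft_force: [0.4, 0.8, -0.4]
width: 34.8
grasp_force: 0.0
```

{"name": "move_arm", "arguments": {"rows": [[0,6,0,0,40],[0,0,4,0,40],[0,0,4,0,40],[0,0,2,0,40],[0,0,1,0,40],[0,0,0,0,40],[0,0,0,0,10],[0,0,0,0,10],[0,0,0,0,10]]}}

```text
t: 83.38
ee_pos: [586.0, 105.4, 34.8]
orientation: [-0.541, 3.093, -0.0]
ft_force: [0.2, -0.9, 5.1]
width: 25.4
grasp_force: 30.0
```

{"name": "move_arm", "arguments": {"rows": [[0,0,-0.2,0,10],[-0.2,0,0,0,10],[-0.15,0,0,0,10],[0,0,0,0,10],[0,0,0.2,0,10],[0,0,0,0,25],[0,0,0,0,40],[0,0,0,0,40],[0,0,-5,0,40],[0,0,-6,0,40]]}}

```text
t: 84.62
ee_pos: [587.2, 106.2, 143.3]
orientation: [0.541, -3.091, -0.0]
ft_force: [1.2, 0.2, 0.3]
width: 35.0
grasp_force: 0.0
```

{"name": "move_arm", "arguments": {"rows": [[0,6,0,0,40],[0,0,4,0,40],[0,0,4,0,40],[0,0,2,0,40],[0,0,1,0,40],[0,0,0,0,40],[0,0,0,0,10],[0,0,0,0,10],[0,0,0,0,10]]}}

```text
t: 85.75
ee_pos: [568.9, 163.0, 34.8]
orientation: [-0.541, 3.093, 0.0]
ft_force: [-0.2, -0.4, 5.9]
width: 26.0
grasp_force: 30.0
```

{"name": "move_arm", "arguments": {"rows": [[0,0,-0.2,0,10],[-0.2,0,0,0,10],[-0.25,0,0,0,10],[0,0,0,0,10],[0,0,0.2,0,10],[0,0,0,0,25],[0,0,0,0,40],[0,0,0,0,40],[0,0,-5,0,40],[0,0,-6,0,40]]}}

```text
t: 87.0
ee_pos: [570.9, 164.1, 143.3]
orientation: [0.541, -3.091, 0.001]
ft_force: [0.8, -0.0, 0.5]
width: 35.0
grasp_force: 0.0
```

{"name": "move_arm", "arguments": {"rows": [[1,-4.5,-4,0,100],[1,-4.5,-4,0,100],[0,0,-4,0,100],[0,0,0,0,100],[0,0,0,0,100]]}}

```text
t: 87.62
ee_pos: [583.3, 73.0, 262.9]
orientation: [0.542, -3.093, -0.0]
ft_force: [-0.7, 0.4, -1.5]
width: 81.5
grasp_force: 0.0
```

```bash
python3 - <<'E'
from h import *
rows('w20')
a=cv2.imread('pics/w20.png').astype(int)
h=cv2.cvtColor(a.astype(np.uint8),cv2.COLOR_BGR2HSV)
for n,lo,hi in(('green',55,80),('blue',100,118),('orange',5,18),('pink',150,178)):
    m=(h[...,0]>=lo)&(h[...,0]<=hi)&(h[...,1]>90)&(h[...,2]>80);m[:100]=0;m[300:]=0
    k,l,s,c=cv2.connectedComponentsWithStats(m.astype(np.uint8));print(n,[(np.round(c[i],1).tolist(),int(s[i][4])) for i in range(1,k) if s[i][4]>10])
print(to([442.1,23.9,59],np.radians(109.6)))
E
```

```text
[583.00764658  73.1543592  262.25814999]
[207. 197.] rows 131 253 w tail 23 w mid 24
[255. 195.] rows 130 254 w tail 21 w mid 22
[356. 197.] rows 132 254 w tail 22 w mid 25
[306. 195.] rows 131 254 w tail 22 w mid 22
[[293, 242, 9, 9, 34], [310, 242, 7, 9, 20], [343, 243, 7, 7, 31], [359, 243, 7, 5, 20], [346, 253, 3, 2, 5], [103, 289, 5, 1, 5]]
green [([202.2, 200.8], 83), ([254.2, 199.7], 81), ([306.0, 201.0], 85), ([357.4, 201.0], 91), ([247.2, 244.5], 19), ([263.4, 244.8], 22), ([341.1, 296.6], 50), ([324.1, 296.7], 50)]
blue [([213.0, 245.0], 26)]
orange [([297.0, 245.9], 43), ([312.8, 246.0], 40), ([101.7, 294.3], 31), ([459.4, 295.5], 19)]
pink [([346.2, 245.5], 37), ([362.8, 244.9], 17)]
(array([14.87,  0.14, 20.35]), np.float64(-89.70903310246865), np.float64(-160.10903310246866), np.float64(-1.8132781626961445))
```

```bash
python3 - <<'E'
from h import *
a=cv2.imread('pics/w20.png').astype(int).sum(2)//3
for c in(281,331):print(c,[(y,int(a[y,c-3:c+4].mean())) for y in list(range(104,170,2))+list(range(216,276,2))])
for c in (255,306,357):print(c,[(y,int(a[y,c-1:c+2].mean())) for y in range(240,262)],[(y,int(a[y,c-1:c+2].mean())) for y in range(118,138,2)])
K=cal('wrist')
for s in(8,14,20):print(s,[(x,z,proj('wrist',[*(TR+E1*(x+s)),z],K)[0,1].round(1)) for x,z in((-78,36),(-42,36),(42,36),(78,36),(78,20),(78,54),(-90,102),(-182-0,78),(75,33),(72,46))])
E
```

```text
281 [(104, 95), (106, 207), (108, 222), (110, 208), (112, 152), (114, 114), (116, 85), (118, 66), (120, 87), (122, 93), (124, 93), (126, 93), (128, 92), (130, 92), (132, 91), (134, 91), (136, 90), (138, 91), (140, 90), (142, 89), (144, 89), (146, 87), (148, 71), (150, 79), (152, 88), (154, 88), (156, 87), (158, 87), (160, 86), (162, 86), (164, 86), (166, 85), (168, 86), (216, 64), (218, 36), (220, 45), (222, 71), (224, 80), (226, 79), (228, 77), (230, 76), (232, 74), (234, 73), (236, 72), (238, 71), (240, 70), (242, 69), (244, 68), (246, 55), (248, 90), (250, 111), (252, 111), (254, 110), (256, 111), (258, 126), (260, 144), (262, 138), (264, 107), (266, 97), (268, 95), (270, 128), (272, 148), (274, 152)]
331 [(104, 70), (106, 203), (108, 225), (110, 220), (112, 168), (114, 124), (116, 103), (118, 75), (120, 87), (122, 100), (124, 100), (126, 100), (128, 100), (130, 100), (132, 99), (134, 99), (136, 99), (138, 99), (140, 98), (142, 98), (144, 98), (146, 96), (148, 81), (150, 88), (152, 102), (154, 102), (156, 102), (158, 101), (160, 101), (162, 101), (164, 100), (166, 99), (168, 99), 
[... 1674 characters left out ...]
loat64(103.7)), (-182, 78, np.float64(6.0)), (75, 33, np.float64(246.6)), (72, 46, np.float64(248.0))]
14 [(-78, 36, np.float64(124.3)), (-42, 36, np.float64(156.4)), (42, 36, np.float64(226.4)), (78, 36, np.float64(254.3)), (78, 20, np.float64(249.7)), (78, 54, np.float64(259.8)), (-90, 102, np.float64(110.4)), (-182, 78, np.float64(12.7)), (75, 33, np.float64(251.1)), (72, 46, np.float64(252.7))]
20 [(-78, 36, np.float64(129.8)), (-42, 36, np.float64(161.6)), (42, 36, np.float64(231.2)), (78, 36, np.float64(258.8)), (78, 20, np.float64(254.1)), (78, 54, np.float64(264.5)), (-90, 102, np.float64(117.0)), (-182, 78, np.float64(19.4)), (75, 33, np.float64(255.7)), (72, 46, np.float64(257.3))]
```

All four pens now line up (bands at row 245, tails at about row 253) and lie flat against the back wall. Next I'll shut the drawer.

{"name": "move_arm", "arguments": {"rows": [[0,0,0,10,100],[0,0,0,10,100],[0,0,0,10,100],[0,0,0,10,100],[0,0,0,10,100],[0,0,0,10,70],[0,0,0,10,45],[0,0,0,10,45],[0,0,0,10,45],[0,0,0,0.3,45]]}}

```text
t: 88.98
ee_pos: [583.3, 73.3, 262.3]
orientation: [-1.808, -2.567, 0.003]
ft_force: [0.1, -0.0, 0.0]
width: 41.8
grasp_force: 0.0
```

```bash
python3 - <<'E'
from h import *
print(to([451.5,27.3,160],np.radians(109.63)))
E
```

```text
(array([  0.1 , -13.94,  10.26]), np.float64(0.04104643516345203), np.float64(109.67104643516345), np.float64(-0.23856017436946136))
```

{"name": "move_arm", "arguments": {"rows": [[0,-4.6,0,0,45],[0,-4.7,0,0,45],[0,-4.6,0,0,45],[0,0,5,0,45],[0,0,5.2,0,45],[0,0,0,0,45],[0,0,0,0,45]]}}

```text
t: 89.85
ee_pos: [453.8, 26.6, 162.6]
orientation: [1.809, 2.568, 0.0]
ft_force: [-0.5, -0.4, 0.5]
width: 39.9
grasp_force: 0.0
```

```bash
python3 - <<'E'
from h import *
a=img('wrist','w21');p,M=tool();print(p,get_obs()['width'])
for y in(170,190,210):print(y,[int(v) for v in a[y-2:y+3,230:350:4].mean((0,2))])
for s in(6,10,14):
    b=np.array([442.1,23.9])+E1*s; print(s,proj('wrist',[*b,82]),proj('wrist',[*(b+N1*30),82]))
print(to([451.5,27.3,59],np.radians(109.63)))
E
```

```text
[454.28155202  26.6213175  163.1979127 ] 39.404402865447025
170 [199, 199, 199, 199, 199, 199, 199, 199, 154, 152, 168, 149, 124, 134, 135, 135, 135, 137, 135, 137, 136, 130, 30, 26, 27, 55, 99, 90, 82, 75]
190 [199, 199, 199, 199, 199, 199, 199, 199, 158, 151, 165, 150, 168, 199, 199, 199, 199, 199, 199, 199, 197, 131, 28, 27, 27, 64, 96, 84, 79, 68]
210 [199, 199, 199, 199, 199, 199, 199, 199, 166, 150, 164, 150, 164, 199, 199, 198, 199, 199, 199, 199, 192, 116, 27, 27, 29, 72, 91, 80, 79, 57]
6 [[270.76889398 218.68288625]] [[270.47886335 179.21125883]]
10 [[276.06907998 218.67944804]] [[275.93797547 179.20702195]]
14 [[281.36939269 218.67581102]] [[281.39723752 179.20418937]]
(array([ 0.16, -0.26, 10.42]), np.float64(0.007583816623606788), np.float64(109.6375838166236), np.float64(-0.3103975952495317))
```

{"name": "move_arm", "arguments": {"rows": [[0.1,-0.7,0,0,45],[0,0,3,0,45],[0,0,3,0,45],[0,0,4.2,0,45],[0,0,0,0,45],[0,0,0,0,10],[0,0,0,0,0],[0,0,0,0,0],[0,0,0,0,0],[0,0,0,0,0]]}}

```text
t: 91.15
ee_pos: [446.7, 25.1, 60.8]
orientation: [1.811, 2.565, 0.001]
ft_force: [-1.7, -1.1, 11.2]
width: 11.3
grasp_force: 30.0
```

{"name": "move_arm", "arguments": {"rows": [[0,0.5,0,0,0],[0,1,0,0,0],[0,1.5,0,0,0],[0,2,0,0,0],[0,2,0,0,0],[0,2,0,0,0],[0,2,0,0,0],[0,2,0,0,0],[0,1.5,0,0,0],[0,1,0,0,0]]}}

```text
t: 92.4
ee_pos: [593.1, 77.1, 60.9]
orientation: [1.811, 2.566, 0.001]
ft_force: [-1.0, -1.8, 8.0]
width: 11.1
grasp_force: 30.0
```

{"name": "move_arm", "arguments": {"rows": [[0,0.5,0,0,0],[0,0.4,0,0,0],[0,0.2,0,0,0],[0,0,0,0,0],[0,0,0,0,0]]}}

```text
t: 93.02
ee_pos: [602.5, 80.4, 60.9]
orientation: [1.812, 2.566, -0.0]
ft_force: [-3.0, -1.8, 8.1]
width: 11.1
grasp_force: 30.0
```

{"name": "move_arm", "arguments": {"rows": [[0,0.2,0,0,0],[0,0.2,0,0,0],[0,0,0,0,0],[0,0,0,0,0]]}}

```text
t: 93.52
ee_pos: [602.4, 80.4, 60.8]
orientation: [-1.809, -2.563, 0.01]
ft_force: [-14.0, -7.2, 19.0]
width: 11.2
grasp_force: 30.0
```

{"name": "move_arm", "arguments": {"rows": [[0,0,0,0,25],[0,0,0,0,45],[0,0,0,0,45],[0,0,-6,0,45],[0,0,-6,0,60],[0,0,-6,0,60],[0,0,0,8,60],[0,0,0,8,60],[0,0,0,6.5,60],[0,0,0,0,60]]}}

```text
t: 94.78
ee_pos: [606.3, 82.1, 239.7]
orientation: [-2.276, -2.165, -0.0]
ft_force: [-0.1, -0.1, -0.9]
width: 52.5
grasp_force: 0.0
```

```bash
python3 - <<'E'
from h import *
print(get_obs()['ee_pos'],to([717.3,29.2,230],np.radians(86.9)))
E
```

```text
[606.3181542   82.1262013  239.66025366] (array([-4.73, 11.35,  0.97]), np.float64(0.22858415291924714), np.float64(87.12858415291925), np.float64(0.16522441874934782))
```

Green is a 90° clockwise turn from white (+90 on the tool's z).

{"name": "move_arm", "arguments": {"rows": [[-1.6,3.8,0,0,60],[-1.6,3.8,0,0,60],[-1.5,3.75,0,0,60],[0,0,4,0,55],[0,0,0,0,50]]}}

```text
t: 95.4
ee_pos: [714.9, 28.9, 195.9]
orientation: [-2.272, -2.162, 0.008]
ft_force: [0.0, 0.1, -0.4]
width: 44.4
grasp_force: 0.0
```

```bash
python3 - <<'E'
from h import *
print(get_obs()['ee_pos'],to([717.3,29.2,120],np.radians(86.9)))
E
```

```text
[714.94133331  28.9455946  195.88033205] (array([0.04, 0.29, 7.59]), np.float64(0.25630262529943465), np.float64(87.15630262529943), np.float64(0.07341297101505251))
```

{"name": "move_arm", "arguments": {"rows": [[0,0.1,3,0,50],[0,0,3,0,50],[0,0,1.8,0,50],[0,0,0,0,50],[0,0,0,0,20],[0,0,0,0,0],[0,0,0,0,0],[0,0,0,0,0],[0,0,0,0,0],[0,0,0,0,0]]}}

```text
t: 96.65
ee_pos: [716.3, 29.2, 122.4]
orientation: [-2.276, -2.162, 0.004]
ft_force: [-7.9, -0.5, 6.6]
width: 14.9
grasp_force: 30.0
```

{"name": "move_arm", "arguments": {"rows": [[0,0,0,9,0],[0,0,0,9,0],[0,0,0,9,0],[0,0,0,9,0],[0,0,0,9,0],[0,0,0,9,0],[0,0,0,9,0],[0,0,0,9,0],[0,0,0,9,0],[0,0,0,9,0]]}}

```text
t: 97.9
ee_pos: [716.7, 28.9, 122.4]
orientation: [3.14, -0.089, -0.005]
ft_force: [-7.0, -1.0, 6.7]
width: 14.9
grasp_force: 30.0
```

{"name": "move_arm", "arguments": {"rows": [[0,0,0,0,0],[0,0,0,0,0],[0,0,0,0,20],[0,0,0,0,50],[0,0,0,0,60],[0,0,-5,0,60],[0,0,-5,0,100],[0,0,-5,0,100],[0,0,0,0,100]]}}

```text
t: 99.02
ee_pos: [720.9, 29.3, 277.3]
orientation: [-3.14, 0.081, -0.015]
ft_force: [-0.2, -0.1, 0.7]
width: 74.1
grasp_force: 0.0
```

```bash
python3 - <<'E'
from h import *
a=img('wrist','w22');print(to([0,0,0],0)[2],get_obs()['ee_pos'],get_obs()['t'])
h=cv2.cvtColor(a,cv2.COLOR_BGR2HSV)
K=cal('wrist');c=proj('wrist',[717.3,29.2,149],K)[0];print('centre px',c)
for n,lo,hi in(('red',0,6),('red2',172,180),('green',50,80),('yellow',22,33),('blue',100,125)):
    m=(h[...,0]>=lo)&(h[...,0]<=hi)&(h[...,1]>110)&(h[...,2]>80);m[:int(c[1])-90]=0;m[int(c[1])+50:]=0
    k,l,s,q=cv2.connectedComponentsWithStats(m.astype(np.uint8))
    for i in range(1,k):
        if s[i][4]>12 and np.linalg.norm(q[i]-c)<90:
            z=149 if 'red' in n else 106; g=ground('wrist',[q[i]],z)[0][:2]-[717.3,29.2]
            print(n,q[i].round(),s[i][4],'yaw',np.degrees(np.arctan2(g[1],g[0])).round(1),np.linalg.norm(g).round(1))
print('expect green yaw',19.6+67.5-90)
img('top')
for q in pens('top'):print(q)
for l in('refill','carton','cup'):print(l,[(x['conf'],x['point']) for x in spotter.find_in('top',l)[:2]])
E
```

```text
-2.9386485885967386 [719.29735123  29.22368817 274.0744997 ] 99.075
centre px [281.31923851 209.89385195]
red [281. 198.] 132 yaw -1.5 10.8
green [281. 160.] 154 yaw -2.2 39.9
yellow [251. 173.] 173 yaw 44.9 40.9
blue [312. 173.] 155 yaw -50.5 40.7
expect green yaw -2.9000000000000057
(np.float64(0.67), array([ 248.6, -321.7]), array([144.,  27.]), np.float32(46.0), array([395., 320.]))
(np.float64(0.63), array([ 355.6, -472.3]), array([145.,  29.]), np.float32(9.2), array([447., 287.]))
refill [(0.93, [425.4, 186.0])]
carton [(0.72, [102.4, 249.3])]
cup []
```

The pointer's yaw (-1.5°) matches the green dot (-2.2°). The drawer met its stop at its original shut position, and no white pens are left on the table.

```bash
python3 - <<'E'
from h import *
print(close_job())
E
```

```text
the job is handed in; nothing more can be done
None
```

I handed the job in at about 99 s: all four pens lie flat in their own lanes, the drawer is fully shut and the selector is on green. Tail contact was judged from the wrist camera only, to within about 3 mm, and the result of the judging was not shown to me.

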